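Clear the jammed bearing-cap blanks from the feed chute

ROBOT

A 7-joint arm with a two-finger parallel gripper is mounted at the origin on a cart in front of the work surface, level with it; the furniture and walls round the work are solid. World frame = base frame: x ahead of the robot, y to its left, z up, the work surface at z = 0. Lengths are in m, angles in rad, forces in N, time in s.
With the tool pointing down it reaches from about 0.4 to 0.85 m from the base axis. Payload 4.5 kg.
Tool frame: the origin (TCP) lies where the fingers leave the gripper's body, on its centre line; the fingertips stand 64 mm ahead of it and the grasp point (between the pads) lies 45 mm ahead of it; x points along the fingers, y is the direction in which the jaws open and shut, and the axes are right-handed (so a half turn about x gives the same grasp; the last joint's range is limited). The gripper opens to 88 mm and grips with 3 to 60 N. Pads are 18 mm wide; open, the fingers measure 123 mm over their backs; the gripper's body (75 mm by 187 mm) begins 45 mm behind the grasp point.
Start: joints at [1.317, 0.689, -0.195, 1.565, 0.157, 0.902, -0.215], TCP at [0.177, -0.599, 0.303] pointing down, gripper open.
Joint ranges: [-3.01, 3.01], [-0.46, 2.08], [-1.47, 1.51], [0.13, 2.56], [-1, 4.14], [0.04, 2.09], [-2.66, 2.66]. Speed limits (rad/s): [2.57, 2.57, 3.14, 3.14, 3.14, 3.14, 3.14].

INTERFACE

Orientations are given as a rotation vector (axis times angle).
In Python, from station import status, optics, job gives the robot as it stands.
- The arm moves only by the tool arm_command, never from a script. Its argument "steps" is a list that holds one entry, the list of rows, each a list of 7 numbers: the turn, a rotation vector about the tool's x, y, z normalised to -1 to 1, where 1 is 45 degrees, then the shift along the tool's x, y, z normalised to -1 to 1, where 1 is 40 cm, then the closure, from 0 (fully open) to 1 (shut). A call has 1 to 5 rows; each row is the pose to reach, as a shift and turn from the pose commanded when the call began, along the tool's axes at that moment; what a row does not reach only later rows make up. A row lasts 1/10 s, in which the tool goes at most 50 mm and 8.59 degrees, less where a joint would pass 70% of its speed; a pose out of reach is approached as far as the arm can. A call with a number of a shift or a turn outside -1 to 1 is refused whole. A call with a gripper value outside its range is refused whole. The fingers move at their own pace and stop on an object; "grip_force" is the grip in N (left out, the last holds). Time passes only in rows, so rows that repeat a pose let the fingers close. It gives the time, the measured TCP pose, the force and the opening at its end, in the units of the state.
- status.get_state(): the state, without advancing time (a new reading comes with each control period).
- optics.snapshot(name): name is "side" or "top"; returns a dict with "img" (400x640x3 uint8, blue, green, red), "fx", "fy", "cx", "cy" (pixels), "origin" and "rotation" of the camera in the world. Camera axes: x right, y up, looking along -z (the intrinsics and any distortion apply to the point x, -y, -z); pixel columns grow to the right and rows downward; lengths in m; the calibration is good to about 2 mm. A picture is of the moment at which its call begins. There is no depth.
- job.finish_job(): hands the job in, once; it reports no verdict.
The state is a dict: "time_s": time; "joint_positions": joint angles; "dq": joint speeds; "tau": joint torques, N m; "tool_pos": TCP position; "eef_rot": TCP orientation; "force": force on the tool from outside, world axes, zero at the start; "torque": the same for the moment, N m; "gripper_width": opening from 0.0 (shut) to 1.0 (fully open).
Only numpy, scipy, OpenCV 4.12 (cv2) and the standard library are available. Lean on these libraries where they do the work, as an engineer would, in place of code of your own. Each camera call takes 0.05 s, during which the arm holds its last target. There are 200 camera calls.

TASK

Some lanes of the sloping feed chute hold a steel bearing-cap blank jammed under the retaining lips. First swing the yellow feed lever fully over to stop (away from the green disc, to the red one), nudge every jammed blank backward up its lane until it is clear of the lips, lift it out and lay it flat in a compartment of the orange tray, one to a compartment, its nose in the narrow notch. Then swing the feed lever fully back to run (green), leaving the other things on the bench where they are.

Things in the scene. Friction and masses are not known exactly. Their poses are not given: they have to be found in the camera images.
- feeder: Three-lane feed chute fixed to the bench: aluminium deck 170 x 181 mm, blue lips. Its frame lies in the sloping deck surface: origin at the middle of the lower end, 32 mm above the bench; x uphill along the deck (0 to 170 mm; it rises 10 degrees, as this orientation shows), y across to the left, z square to the deck. A 6 mm high stop closes the foot, a 6 mm high rail the upper end.
- throat (a point): Point at feeder x 47, y 0, z 20 mm: middle of the throat, level with the top of the lips. In the throat (feeder x 0 to 85 mm) lips on both sides of each 52 mm lane overhang the blanks' plates, from 10 to 20 mm above the deck, leaving a slot 36 mm wide along the lane's middle. At x 47 mm a brass spring finger in the left wall pinches the blank; moving it uphill takes up to 8 N.
- clear_line (a point): Deck point at feeder x 118, y 0, z 0 mm, in the open part of the chute (x 85 to 170 mm, guides only 6 mm high between the lanes). Lane centre lines are at y +58, 0 and -58 mm. A blank whose boss is within 8 mm of this x is clear of the lips (they let go beyond x 108 mm) and can be lifted; it stays where it is left on the slope.
- blank_a_mid (a point): Loose steel bearing-cap blank, 0.11 kg; may be absent (None). Plate 46 (x) by 48 (y) by 8 mm with a nose (20 wide, 14 long, red mark) on its +x side, and a square boss 22 x 22 mm standing 16 mm above its middle. Total height 24 mm. This point: on the boss axis, 12 mm above the underside; x points to the nose, z up the boss. In the chute the nose may point uphill or downhill.
- blank_b_mid (a point): Loose steel bearing-cap blank, 0.11 kg; may be absent (None). Plate 46 (x) by 48 (y) by 8 mm with a nose (20 wide, 14 long, red mark) on its +x side, and a square boss 22 x 22 mm standing 16 mm above its middle. Total height 24 mm. This point: on the boss axis, 12 mm above the underside; x points to the nose, z up the boss. In the chute the nose may point uphill or downhill.
- blank_c_mid (a point): Loose steel bearing-cap blank, 0.11 kg; may be absent (None). Plate 46 (x) by 48 (y) by 8 mm with a nose (20 wide, 14 long, red mark) on its +x side, and a square boss 22 x 22 mm standing 16 mm above its middle. Total height 24 mm. This point: on the boss axis, 12 mm above the underside; x points to the nose, z up the boss. In the chute the nose may point uphill or downhill.
- blank_a_nose (a point): Point in the nose of that blank, 30 mm from the boss's axis, 4 mm above the underside
- blank_b_nose (a point): Point in the nose of that blank, 30 mm from the boss's axis, 4 mm above the underside
- blank_c_nose (a point): Point in the nose of that blank, 30 mm from the boss's axis, 4 mm above the underside
- tray: Loose orange tray, 80 x 186 mm, 0.8 kg, floor 5 mm thick, walls 7 mm above the floor (12 mm above the bench). Three compartments along its y, 60 mm apart, each 52 (x) by 54 mm (y), 3 mm clear of a plate all round, with a notch 26 wide and 17 mm long on its +x side for the nose. Origin on the underside below the middle compartment's centre; x points toward the notches.
- pocket0 (a point): Compartment 0 (tray y = -60 mm): where the middle point of a blank lies when it is laid properly (17 mm above the tray's underside)
- pocket1 (a point): Compartment 1 (tray y = +0 mm): where the middle point of a blank lies when it is laid properly (17 mm above the tray's underside)
- pocket2 (a point): Compartment 2 (tray y = +60 mm): where the middle point of a blank lies when it is laid properly (17 mm above the tray's underside)
- pocket0_nose (a point): Where the nose point of a blank lies when it is laid properly in compartment 0
- pocket1_nose (a point): Where the nose point of a blank lies when it is laid properly in compartment 1
- pocket2_nose (a point): Where the nose point of a blank lies when it is laid properly in compartment 2
- feed_lever (a joint): Feed lever on the left of the chute, a rod with a yellow ball 26 mm across; 0 = run (leaning to the foot of the chute, green disc), 1.0 rad = stop (leaning to the chute's upper end, red disc). It stays where it is left and is moved with about 1 N at the ball.
- feed_lever_tip (a point): Centre of the yellow ball, 80 mm from the lever's hinge; it moves in an upright plane along the chute, about the hinge (30 mm above the bench, in a block 50 mm wide whose body is 29 mm high) that lies straight below it when the lever is half-way
- plug_gauge: Bystander: steel plug gauge, 35 x 35 x 102 mm, standing left of the tray; leave alone
- marker_b: Bystander: red marker pen, 125 x 18 x 20 mm; leave alone
Mind the look-alikes: they are no part of the job. What is shaped like the part that bears blank_c_mid but black is not meant. Leave any purple look-alike of the part that bears blank_a_mid alone.

How it is judged:
By the outcome, as a careful person would: the job done as asked, in the order asked, and still so for the second after the job is handed in, with the robot touching nothing.
Of blank_a, blank_b, blank_c only 2 to 3 are there at a start; the rules pass over those that are not, and their reading is None.
At some moment in a run one of tray may be knocked a few centimetres aside while the robot is not near it.
Once in a run the grip may slacken for a moment while it holds something.
It also fails if it takes over 210 s, if anything falls off the work surface, if the arm or the gripper's body presses on something with over 40 N, if the wrist force passes 120 N, or if a joint passes its speed limit or range.

## Working session

There is one attempt and no reset: what is moved stays moved. The work goes in short steps, Python scripts to look and compute and a tool call to move; the robot and the scene stay as the last step left them, time stands still between calls to the robot, and variables do not carry over. Pictures are saved under pics/ and viewed, on a budget of 14 in all, crops included, one or two more only if the job needs it, and the job is handed in when it is done.

Besides the shell and the picture viewer there is one more tool, called after "Call:" as a command line: name --argument value ..., lists and objects as JSON in quotes. arm_command: Moves the arm, as the interface text tells. Its arguments: {"type":"object","properties":{"steps":{"type":"array","items":{"type":"array","items":{"type":"array","items":{"type":"number","minimum":-1,"maximum":1}}}},"grip_force":{"type":"number"}},"required":["steps"]}

```bash
mkdir -p pics; ls; python3 - <<'E'
from station import status, optics
import cv2
s=status.get_state(); print(s)
for n in("top","side"):
    d=optics.snapshot(n); cv2.imwrite(f"pics/{n}0.png",d["img"]); print(n,{k:v for k,v in d.items() if k!="img"})
E
```

```text
pics
{'time_s': 0.0, 'joint_positions': array([ 1.31681596,  0.68999527, -0.19452737,  1.56631102,  0.15728101,
        0.90250774, -0.21508814]), 'dq': array([-0.00095657, -0.00051199, -0.0011523 , -0.00150107,  0.00067239,
       -0.00024607, -0.0008073 ]), 'tau': array([-1.83947482e-04, -5.27557755e+01, -1.26676060e+00, -1.53423232e+01,
       -5.26548782e-02,  6.59926271e-03,  1.50168207e-04]), 'tool_pos': array([ 0.17721771, -0.59882189,  0.30191202]), 'eef_rot': array([ 2.06730448,  0.30156016, -2.06807665]), 'force': array([-0.38053458, -0.41349846, -0.26223194]), 'torque': array([0.02776937, 0.00873756, 0.01736302]), 'gripper_width': 1.003101455281864}
top {'fx': 383.4524975349557, 'fy': 383.4524975349557, 'cx': 318.4641052120046, 'cy': 198.57755758054353, 'origin': array([0.39278583, 0.19322529, 0.92718329]), 'rotation': array([ 0.16962536, -0.16841266, -1.54144275])}
side {'fx': 363.7040295672171, 'fy': 363.7040295672171, 'cx': 318.3254429948594, 'cy': 204.8898829442289, 'origin': array([ 0.34571583, -0.51627474,  0.49250646]), 'rotation': array([ 1.06256567, -0.15020016, -0.26101942])}
```

View pics/top0.png

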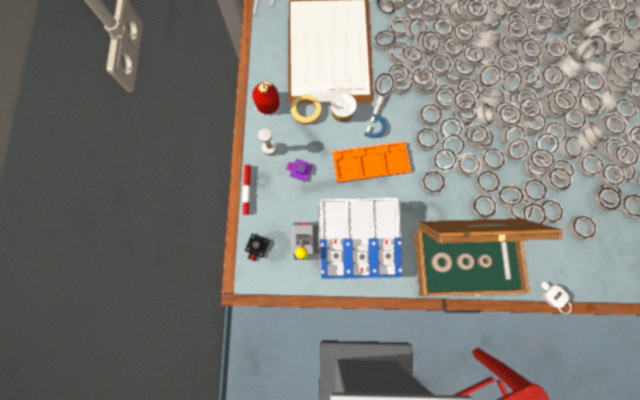

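View pics/side0.png

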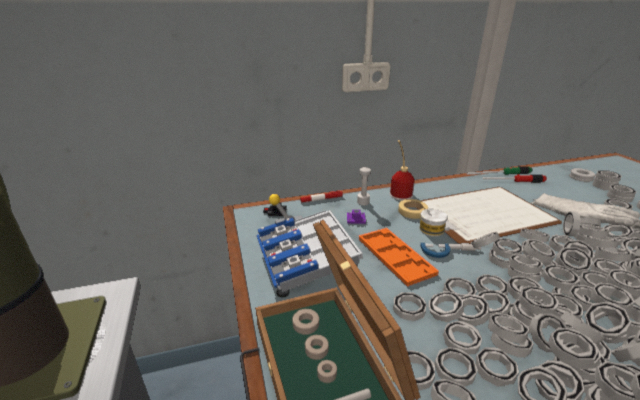

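```bash
cat > h.py <<'E'
import numpy as np, cv2
from scipy.spatial.transform import Rotation as R
from station import status, optics
def ray(d,u,v):
    r=R.from_rotvec(d["rotation"]).apply([(u-d["cx"])/d["fx"],-(v-d["cy"])/d["fy"],-1.0]); return np.array(d["origin"]),r
def atz(d,u,v,z):
    o,r=ray(d,u,v); return o+r*(z-o[2])/r[2]
def proj(d,P):
    c=R.from_rotvec(d["rotation"]).inv().apply(np.atleast_2d(P)-d["origin"])
    return np.c_[d["cx"]+d["fx"]*c[:,0]/-c[:,2], d["cy"]-d["fy"]*c[:,1]/-c[:,2]]
def crop(d,x0,y0,w,h,k,name):
    cv2.imwrite("pics/"+name,cv2.resize(d["img"][y0:y0+h,x0:x0+w],None,fx=k,fy=k,interpolation=cv2.INTER_CUBIC))
E
python3 - <<'E'
from h import *
d=optics.snapshot("top"); crop(d,285,135,133,150,4,"c1.png")
d=optics.snapshot("side"); crop(d,240,180,200,125,4,"c2.png")
E
```

```text
(no output)
```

View pics/c1.png

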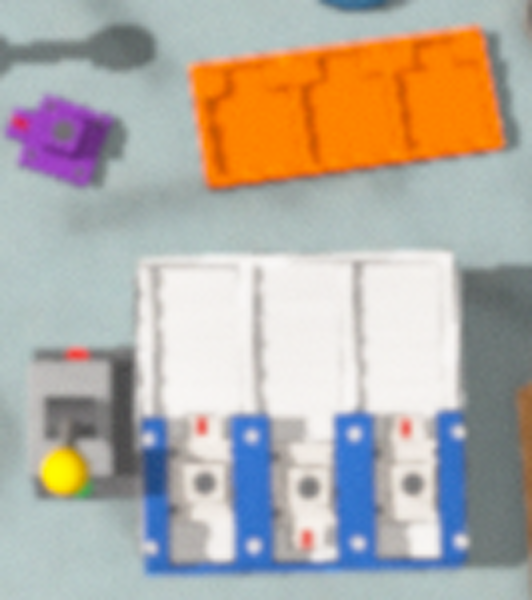

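View pics/c2.png

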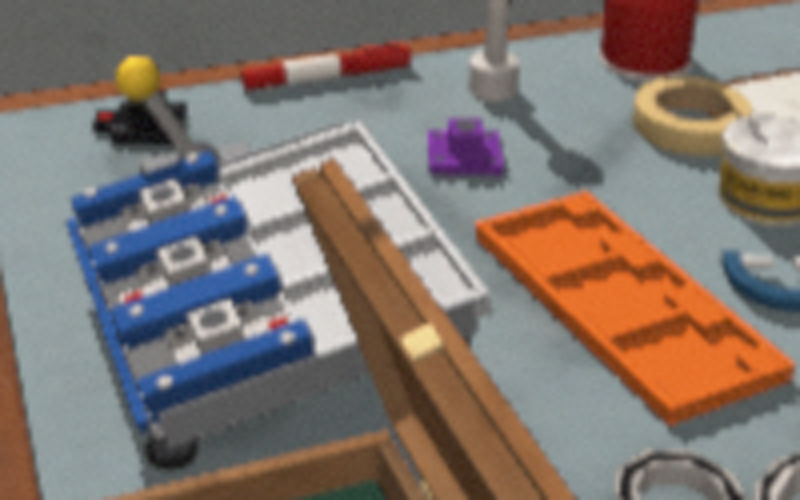

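```bash
cat >> h.py <<'E'
from scipy.optimize import least_squares
def tri(d1,p1,d2,p2):
    (o1,r1),(o2,r2)=ray(d1,*p1),ray(d2,*p2)
    t=np.linalg.lstsq(np.c_[r1,-r2],o2-o1,rcond=None)[0]
    a,b=o1+r1*t[0],o2+r2*t[1]; return (a+b)/2,np.linalg.norm(a-b)
def feedRT(p): return R.from_euler("z",p[2])*R.from_euler("y",-np.radians(10)),np.array([p[0],p[1],.032])
C=lambda P,x0,y0,k=4: np.array([x0,y0])+(np.array(P,float)+.5)/k-.5
E
cat > m.py <<'E'
from h import *
t=optics.snapshot("top"); s=optics.snapshot("side")
A=np.array([[0,90.5,20],[0,-90.5,20],[85,90.5,20],[85,-90.5,20],[170,90.5,6],[170,-90.5,6]])/1e3
U=C([[147,571],[467,569],[143,418],[463,412],[138,258],[456,252]],285,135)
def f(p):
    r,o=feedRT(p); return (proj(t,r.apply(A)+o)-U).ravel()
F=least_squares(f,[.35,.1,0]); print("feeder",F.x,np.round(F.fun,1))
r,o=feedRT(F.x)
for c in [(205,483),(309,487),(413,484)]:
    # intersect with plane z=24 in feeder frame
    oo,rr=ray(t,*C(c,285,135)); n=r.apply([0,0,1]); P0=o+.024*n
    P=oo+rr*((P0-oo)@n)/(rr@n); print("boss feeder mm",r.inv().apply(P-o)*1e3,"world",P)
b,e=tri(t,C((63,472),285,135),s,C((138,78),240,180)); print("ball",b,e,r.inv().apply(b-o)*1e3)
B=np.array([[40,93],[40,-93],[-40,-93],[-40,93]])/1e3
V=C([[190,65],[485,27],[506,148],[210,188]],285,135)
def g(p):
    q=np.c_[B,np.full(4,.012)]; return (proj(t,R.from_euler("z",p[2]).apply(q)+[p[0],p[1],0])-V).ravel()
G=least_squares(g,[.6,.1,0]); print("tray",G.x,np.round(G.fun,1))
print("lid corner",tri(t,(418,221),s,(315,222)), tri(t,(562,237),s,(413,395)))
st=status.get_state(); print(R.from_rotvec(st["eef_rot"]).as_matrix().round(3),st["tool_pos"],st["time_s"])
E
python3 m.py
```

```text
feeder [0.41329944 0.09650243 0.03909389] [-0.6 -0.8  0.2 -1.7 -0.2 -0.7  0.3 -0.5  0.4  1.8 -0.2  2. ]
boss feeder mm [47.06491971 56.15495538 24.        ] world [0.4532548  0.15426313 0.06380812]
boss feeder mm [43.89124849 -1.87299335 24.        ] world [0.45239969 0.09615737 0.06325702]
boss feeder mm [ 44.60358422 -60.01486567  24.        ] world [0.45537308 0.03808734 0.06338072]
ball [0.45636665 0.23195928 0.09773446] 0.0027404510395080744 [ 59.00893724 133.67011445  56.34365141]
tray [0.6920339  0.06561151 0.15850393] [ 0.4  0.  -0.5  0.1  0.1  0.   0.  -0.2]
lid corner (array([ 0.50422237, -0.00188507,  0.16777302]), np.float64(0.027456751582732898)) (array([ 0.50209492, -0.31396576,  0.13302005]), np.float64(0.010713157762059885))
[[-0.     0.284 -0.959]
 [ 0.    -0.959 -0.284]
 [-1.    -0.     0.   ]] [ 0.17737635 -0.59916982  0.30247102] 0.3
```

```bash
python3 - <<'E'
from h import *
t=optics.snapshot("top")["img"].astype(float);s=optics.snapshot("side")["img"].astype(float)
for i in range(3): t+=optics.snapshot("top")["img"]
t/=4
z=lambda im,x,y,w,h,k: cv2.resize(np.clip(im[y:y+h,x:x+w],0,255).astype(np.uint8),None,fx=k,fy=k,interpolation=cv2.INTER_CUBIC)
M=np.zeros((600,800,3),np.uint8)
M[:570,:500]=z(t,310,190,100,95,5)[:570,:500] if 0 else np.pad(z(t,310,190,100,95,5),((0,95),(0,0),(0,0)))
M[:300,500:800]=z(t,400,205,50,50,6); M[300:600,500:800]=z(s,300,210,50,50,6)
cv2.imwrite("pics/m1.png",M)
E
```

```text
(no output)
```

View pics/m1.png

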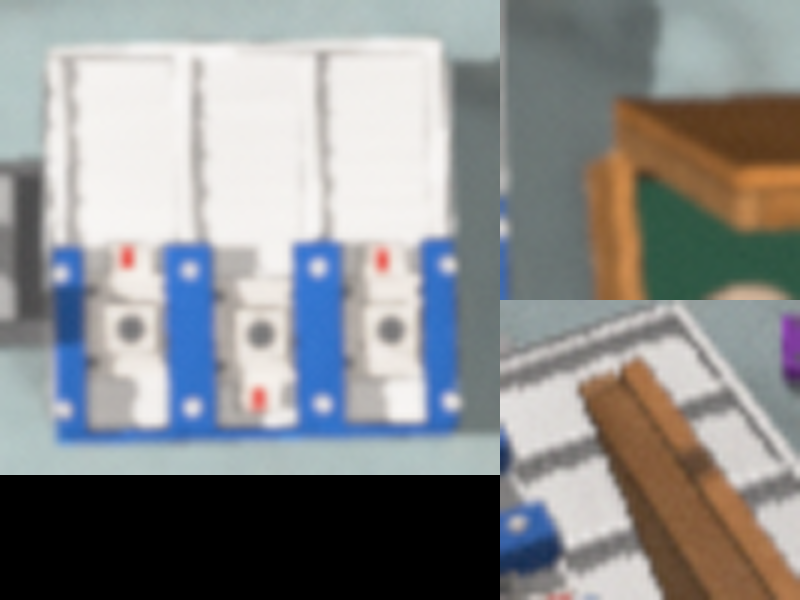

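```bash
python3 - <<'E'
from h import *
t=optics.snapshot("top");s=optics.snapshot("side")
for p in [(419.2,221.7),(421,226),(439,234),(439,242.5)]:
  for q in [(314.2,224.2),(323.3,220.2)]:
    a,e=tri(t,p,s,q);print(p,q,a.round(3),round(e,4))
# refit feeder with screws & corners
U=C([[56,440],[458,434]],310,190,5)
S=C([[62,273],[190,271],[318,268],[447,265],[64,409],[193,407],[323,404],[451,402]],310,190,5)
K=C([[46,50],[440,40]],310,190,5)
L=C([[54,250],[456,239]],310,190,5)
bo=C([[131,328],[261,334],[391,329]],310,190,5)
ys=np.array([87,29,-29,-87])
def mod(p):
    r,o=feedRT(p); 
    A=np.r_[np.c_[np.full(4,p[3]*1e3),ys*p[5],np.full(4,21)],np.c_[np.full(4,p[4]*1e3),ys*p[5],np.full(4,21)],[[85,90.5,20],[85,-90.5,20],[170,90.5,6],[170,-90.5,6]]]/1e3
    return proj(t,r.apply(A)+o)
F=least_squares(lambda p:(mod(p)-np.r_[S,L,K]).ravel(),[.41,.1,.03,.075,.01,1]);print(F.x,F.fun.reshape(-1,2).round(1).tolist())
r,o=feedRT(F.x)
for c in bo:
    oo,rr=ray(t,*c); n=r.apply([0,0,1]); P0=o+.024*n
    P=oo+rr*((P0-oo)@n)/(rr@n); print(r.inv().apply(P-o)*1e3,P)
E
```

```text
(419.2, 221.7) (314.2, 224.2) [ 0.503 -0.005  0.165] 0.0287
(419.2, 221.7) (323.3, 220.2) [ 0.51  -0.005  0.17 ] 0.0119
(421, 226) (314.2, 224.2) [ 0.498 -0.008  0.167] 0.0209
(421, 226) (323.3, 220.2) [ 0.505 -0.009  0.172] 0.0042
(439, 234) (314.2, 224.2) [ 0.485 -0.039  0.186] 0.0116
(439, 234) (323.3, 220.2) [ 0.492 -0.039  0.191] 0.004
(439, 242.5) (314.2, 224.2) [ 0.476 -0.039  0.186] 0.0045
(439, 242.5) (323.3, 220.2) [ 0.483 -0.04   0.191] 0.02
[0.41438093 0.09637308 0.04669214 0.0713843  0.0106271  0.99559032] [[-0.1, 0.2], [0.0, -0.0], [0.1, -0.1], [-0.0, -0.1], [0.1, 0.2], [0.1, 0.0], [-0.1, -0.0], [0.1, -0.2], [-0.4, -1.3], [-0.4, -1.0], [0.3, 1.1], [0.3, 1.3]]
[46.80651835 56.16469719 24.        ] [0.45364161 0.15443356 0.06376325]
[42.74559893 -1.84279843 24.        ] [0.45235425 0.09630262 0.06305808]
[ 43.56986096 -60.03206575  24.        ] [0.4558811  0.03821466 0.06320121]
```

```bash
cat >> h.py <<'E'
FEED=[.4143,.0964,.0455]
FR,FO=feedRT(FEED)
fw=lambda x,y,z: FR.apply(np.array([x,y,z])/1e3)+FO      # feeder mm -> world
def tool(yaw,deck=False):   # tool x down (or square to deck), tool y at world yaw / uphill
    if deck: x,y=-FR.apply([0,0,1]),FR.apply([1,0,0])
    else: x,y=np.array([0,0,-1.]),np.array([np.cos(yaw),np.sin(yaw),0])
    return R.from_matrix(np.c_[x,y,np.cross(x,y)])
def plan(wps,start=None):
    if start is None:
        s=status.get_state(); p,q=s["tool_pos"],R.from_rotvec(s["eef_rot"])
        print("at",p.round(4),"w",round(s["gripper_width"],3),"F",s["force"].round(1),"q",s["joint_positions"].round(2),"t",round(s["time_s"],2))
    else: p,q=start
    for P,Q in wps:
        P=np.array(P,float); sh=q.inv().apply(P-p); rv=(q.inv()*Q).as_rotvec()
        n=max(np.linalg.norm(sh)/.05,np.degrees(np.linalg.norm(rv))/8.59)
        print((rv/(np.pi/4)).round(3).tolist(),(sh/.4).round(3).tolist(),"rows",round(n,1)); p,q=P,Q
E
python3 - <<'E'
from h import *
y=FEED[2]; d=np.radians
w=[([.30,-.42,.32],tool(d(-45))),([.42,-.21,.34],tool(d(-20))),([.43,.0,.34],tool(y)),([.40,.2295,.30],tool(y)),([.40,.2295,.149],tool(y))]
plan(w)
E
```

```text
at [ 0.1775 -0.5993  0.3028] w 1.0 F [0.  0.  0.2] q [ 1.32  0.69 -0.19  1.57  0.16  0.9  -0.22] t 0.65
[-0.634, -0.0, -0.0] [-0.043, -0.343, -0.421] rows 4.4
[-0.556, 0.0, 0.0] [-0.05, -0.159, -0.583] rows 4.9
[-0.502, 0.0, 0.0] [0.0, -0.156, -0.502] rows 4.2
[0.0, 0.0, 0.0] [0.1, -0.049, -0.577] rows 4.7
[0.0, 0.0, 0.0] [0.378, 0.0, 0.0] rows 3.0
```

Call:
arm_command --steps '[[[-0.634,0,0,-0.043,-0.343,-0.421,1],[-0.634,0,0,-0.043,-0.343,-0.421,1],[-0.634,0,0,-0.043,-0.343,-0.421,1],[-0.634,0,0,-0.043,-0.343,-0.421,1],[-0.634,0,0,-0.043,-0.343,-0.421,1]]]' --grip_force 20

```text
time_s: 1.15
tool_pos: [0.3035, -0.4153, 0.3208]
eef_rot: [1.757, 0.736, -1.751]
force: [0.1, 0.4, 0.9]
gripper_width: 0.566
```

Call:
arm_command --steps '[[[-0.556,0,0,-0.05,-0.159,-0.583,1],[-0.556,0,0,-0.05,-0.159,-0.583,1],[-0.556,0,0,-0.05,-0.159,-0.583,1],[-0.556,0,0,-0.05,-0.159,-0.583,1],[-0.556,0,0,-0.05,-0.159,-0.583,1]]]'

```text
time_s: 1.65
tool_pos: [0.421, -0.2076, 0.3405]
eef_rot: [1.461, 1.024, -1.459]
force: [0.8, 0.5, -0.3]
gripper_width: 0.113
```

```bash
python3 - <<'E'
from h import *
y=FEED[2]
plan([([.43,.0,.34],tool(y)),([.40,.2295,.30],tool(y)),([.40,.2295,.149],tool(y))])
E
```

```text
at [ 0.421  -0.2076  0.3405] w 0.113 F [ 0.8  0.5 -0.3] q [ 0.68  0.46 -0.48  1.96  0.29  0.79 -0.31] t 1.65
[-0.5, -0.0, -0.002] [0.001, -0.155, -0.496] rows 4.2
[0.0, 0.0, 0.0] [0.1, -0.049, -0.577] rows 4.7
[0.0, 0.0, 0.0] [0.378, 0.0, 0.0] rows 3.0
```

Call:
arm_command --steps '[[[-0.5,0,0,0,-0.155,-0.5,1],[-0.5,0,0,0,-0.155,-0.5,1],[-0.5,0,0,0,-0.155,-0.5,1],[-0.5,0,0,0,-0.155,-0.5,1],[-0.5,0,0,0,-0.155,-0.5,1]]]'

```text
time_s: 2.15
tool_pos: [0.4302, 0.0054, 0.3408]
eef_rot: [1.173, 1.235, -1.165]
force: [-0.4, 0.2, -0.9]
gripper_width: 0.006
```

Call:
arm_command --steps '[[[0,0,0,0.1,-0.049,-0.577,1],[0,0,0,0.1,-0.049,-0.577,1],[0,0,0,0.1,-0.049,-0.577,1],[0,0,0,0.1,-0.049,-0.577,1],[0,0,0,0.1,-0.049,-0.577,1]]]'

```text
time_s: 2.65
tool_pos: [0.3996, 0.2316, 0.2997]
eef_rot: [1.176, 1.231, -1.174]
force: [0.8, -0.3, 0.4]
gripper_width: 0.002
```

```bash
python3 - <<'E'
from h import *
y=FEED[2]; c=np.array([1,np.tan(y),0])
P=lambda x,z:np.array([.40,.2295,z])+c*(x-.40)
plan([(P(.40,.149),tool(y)),(P(.50,.153),tool(y))])
E
```

```text
at [0.3996 0.2316 0.2997] w 0.002 F [ 0.8 -0.3  0.4] q [-0.27  0.52 -0.53  2.03  0.41  0.69 -1.03] t 2.65
[0.001, -0.001, -0.001] [0.377, 0.001, 0.006] rows 3.0
[0.0, 0.0, 0.0] [-0.01, 0.25, 0.0] rows 2.0
```

Call:
arm_command --steps '[[[0,0,0,0.377,0,0.006,1],[0,0,0,0.377,0,0.006,1],[0,0,0,0.377,0,0.006,1],[0,0,0,0.377,0,0.006,1]]]'

```text
time_s: 3.05
tool_pos: [0.398, 0.224, 0.1439]
eef_rot: [1.165, 1.23, -1.187]
force: [-0.6, -0.3, 1.3]
gripper_width: 0.006
```

Call:
arm_command --steps '[[[0,0,0,0,0.05,0,1],[0,0,0,0,0.1,0,1],[0,0,0,0,0.15,0,1],[0,0,0,0,0.2,0,1],[0,0,0,0,0.25,0,1]]]'

```text
time_s: 3.55
tool_pos: [0.5014, 0.2305, 0.1524]
eef_rot: [1.179, 1.229, -1.175]
force: [-1.3, -0.1, -1.0]
gripper_width: 0.006
```

Call:
arm_command --steps '[[[0,0,0,0,0.008,0,1],[0,0,0,0,0.015,0,1]]]'

```text
time_s: 3.75
tool_pos: [0.5043, 0.2304, 0.152]
eef_rot: [1.175, 1.231, -1.179]
force: [-10.9, -0.2, 9.0]
gripper_width: 0.008
```

```bash
python3 - <<'E'
from h import *
y=FEED[2];T=tool(y);D=tool(0,True)
c=np.array([np.cos(y),np.sin(y),0]);p=status.get_state()["tool_pos"]
plan([(p-.025*c,T),(p-.025*c+[0,0,.09],T),(fw(46.8,56.2,170),D),(fw(46.8,56.2,74.5),D),(fw(118,57,75),D),(fw(118,57,75)+[0,0,.1],D)])
E
```

```text
at [0.5043 0.2304 0.152 ] w 0.008 F [-10.9  -0.2   9. ] q [-0.27  0.85 -0.41  1.89  0.62  0.54 -1.06] t 3.75
[-0.002, 0.001, 0.004] [0.0, -0.062, 0.0] rows 0.5
[0.0, 0.0, 0.0] [-0.225, 0.0, -0.0] rows 1.8
[0.0, 0.0, 0.222] [0.086, -0.136, 0.184] rows 2.0
[0.0, 0.0, 0.0] [0.239, 0.0, 0.0] rows 1.9
[0.0, 0.0, 0.0] [-0.001, 0.178, -0.002] rows 1.4
[0.0, 0.0, 0.0] [-0.246, 0.043, -0.0] rows 2.0
```

Call:
arm_command --steps '[[[0,0,0,0,-0.065,0,1],[0,0,0,0,-0.065,0,1],[0,0,0,-0.24,-0.065,0,1],[0,0,0,-0.24,-0.065,0,0.5],[0,0,0,-0.24,-0.065,0,0.5]]]'

```text
time_s: 4.25
tool_pos: [0.4829, 0.2319, 0.2526]
eef_rot: [1.187, 1.226, -1.166]
force: [-0.1, 1.4, 0.6]
gripper_width: 0.165
```

Call:
arm_command --steps '[[[0,0,0.222,0.08,-0.136,0.184,0.5],[0,0,0.222,0.08,-0.136,0.184,0.5],[0,0,0.222,0.08,-0.136,0.184,0.5],[0,0,0.222,0.08,-0.136,0.184,0.5]]]'

```text
time_s: 4.65
tool_pos: [0.4264, 0.1504, 0.2138]
eef_rot: [1.253, 1.1, -1.052]
force: [-0.3, 0.1, -0.1]
gripper_width: 0.494
```

```bash
python3 - <<'E'
from h import *
D=tool(0,True)
plan([(fw(46.8,56.2,74.5),D)])
t=optics.snapshot("top");s=optics.snapshot("side")
M=np.zeros((600,800,3),np.uint8)
f=lambda im,x,y,w,h,k: cv2.resize(im[y:y+h,x:x+w],None,fx=k,fy=k,interpolation=cv2.INTER_CUBIC)
M[:600,:400]=f(t["img"],285,140,100,150,4);M[:500,400:]=f(s["img"],250,180,100,125,4)
cv2.imwrite("pics/a1.png",M)
E
```

```text
at [0.4264 0.1504 0.2138] w 0.494 F [-0.3  0.1 -0.1] q [-0.45  0.61 -0.06  2.28  0.92  0.15 -1.35] t 4.65
[-0.003, 0.008, 0.003] [0.255, 0.003, -0.009] rows 2.0
```

View pics/a1.png

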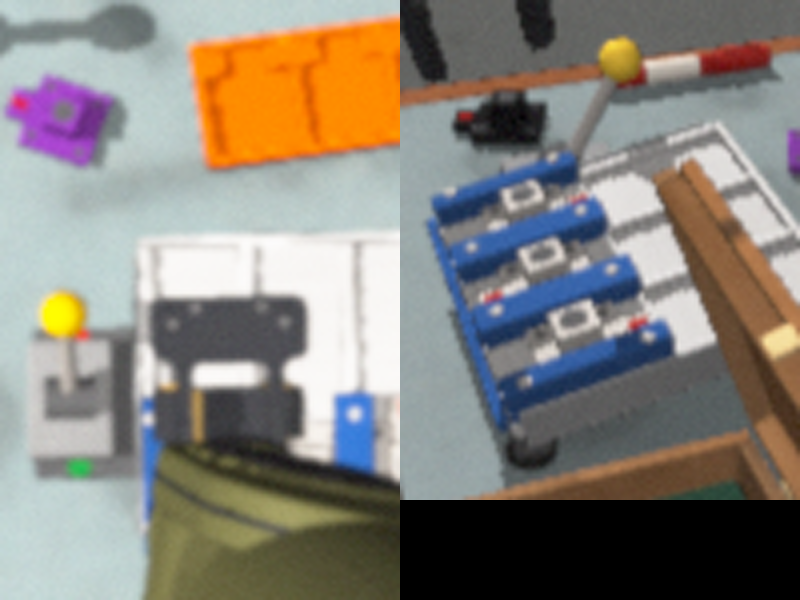

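```bash
python3 - <<'E'
from h import *
t=optics.snapshot("top");s=optics.snapshot("side")
print(tri(t,C((62,315),285,140),s,C((219,60),250,180)))
E
```

```text
(array([0.5303907 , 0.23499621, 0.09706449]), np.float64(0.0017089969151176145))
```

Call:
arm_command --steps '[[[0,0.008,0.003,0.1,0,-0.009,0.5],[0,0.008,0.003,0.2,0,-0.009,0.5],[0,0.008,0.003,0.255,0,-0.009,0.5],[0,0.008,0.003,0.255,0,-0.009,0.5]]]' --grip_force 30

```text
time_s: 5.25
tool_pos: [0.4425, 0.1517, 0.141]
eef_rot: [1.24, 1.094, -1.056]
force: [0.7, -0.5, -0.8]
gripper_width: 0.501
```

```bash
python3 - <<'E'
from h import *
D=tool(0,True)
plan([(fw(46.8,56.2,74.5),D)])
E
```

```text
at [0.4425 0.1517 0.141 ] w 0.501 F [ 0.7 -0.5 -0.8] q [-0.33  0.79 -0.23  2.27  1.8   0.26 -2.23] t 5.25
[0.004, 0.024, 0.005] [0.069, -0.006, -0.007] rows 0.6
```

Call:
arm_command --steps '[[[0,0.02,0.005,0.035,-0.006,-0.007,0.5],[0,0.02,0.005,0.069,-0.006,-0.007,0.5],[0,0.02,0.005,0.069,-0.006,-0.007,0.5]]]'

```text
time_s: 5.55
tool_pos: [0.4439, 0.1537, 0.1124]
eef_rot: [1.25, 1.105, -1.048]
force: [-0.1, 0.1, 0.3]
gripper_width: 0.497
```

```bash
python3 - <<'E'
from h import *
D=tool(0,True)
plan([(fw(46.8,56.2,74.5),D)])
E
```

```text
at [0.4439 0.1537 0.1124] w 0.497 F [-0.1  0.1  0.3] q [-0.26  0.87 -0.35  2.28  1.93  0.37 -2.35] t 5.55
[0.004, 0.005, 0.005] [-0.002, 0.003, -0.001] rows 0.0
```

Call:
arm_command --steps '[[[0,0,0,0,0.003,0,1],[0,0,0,0,0.003,0,1],[0,0,0,0,0.003,0,1],[0,0,0,0,0.003,0,1],[0,0,0,0,0.003,0,1]]]' --grip_force 30

```text
time_s: 6.05
tool_pos: [0.4442, 0.153, 0.1141]
eef_rot: [1.247, 1.103, -1.048]
force: [2.0, 0.7, 3.8]
gripper_width: 0.251
```

Call:
arm_command --steps '[[[0,0,0,0,0.03,0,1],[0,0,0,0,0.06,0,1],[0,0,0,-0.001,0.1,0,1],[0,0,0,-0.002,0.14,0,1],[0,0,0,-0.002,0.175,0,1]]]'

```text
time_s: 6.55
tool_pos: [0.5013, 0.1563, 0.1242]
eef_rot: [1.241, 1.106, -1.05]
force: [-2.5, 1.3, -0.2]
gripper_width: 0.241
```

```bash
python3 - <<'E'
from h import *
D=tool(0,True)
print(FR.inv().apply(status.get_state()["tool_pos"]-FO)*1e3)
plan([(fw(118,57,75),D)])
E
```

```text
[104.33067453  55.8655886   75.2482497 ]
at [0.5013 0.1563 0.1242] w 0.241 F [-2.5  1.3 -0.2] q [-0.4   0.84 -0.05  2.12  1.31  0.11 -1.67] t 6.55
[0.011, 0.011, 0.01] [0.0, 0.034, -0.003] rows 0.3
```

Call:
arm_command --steps '[[[0,0.01,0.01,0,0.02,-0.002,1],[0,0.01,0.01,0,0.036,-0.003,1],[0,0.01,0.01,0,0.036,-0.003,1]]]'

```text
time_s: 6.85
tool_pos: [0.5166, 0.1566, 0.1269]
eef_rot: [1.252, 1.103, -1.043]
force: [-3.1, -0.8, 7.0]
gripper_width: 0.252
```

```bash
python3 - <<'E'
from h import *
D=tool(0,True)
print(FR.inv().apply(status.get_state()["tool_pos"]-FO)*1e3)
plan([(fw(118,57,75)+[0,0,.08],D),(fw(118,57,75)+[0,0,.08],tool(FEED[2]))])
E
```

```text
[119.79036015  55.45241359  75.23241816]
at [0.5166 0.1566 0.1269] w 0.252 F [-3.1 -0.8  7. ] q [-0.33  0.84 -0.14  2.08  1.25  0.18 -1.59] t 6.85
[0.006, 0.003, -0.002] [-0.196, 0.031, -0.003] rows 1.6
[-0.0, -0.0, -0.222] [0.0, 0.0, 0.0] rows 1.2
```

```bash
cat >> h.py <<'E'
B=np.array([[40,93],[40,-93],[-40,-93],[-40,93]])/1e3
def tray(img=None):
    d=optics.snapshot("top")
    if img is not None: d=dict(d,img=img)
    h=cv2.cvtColor(d["img"],cv2.COLOR_BGR2HSV); m=cv2.inRange(h,(5,200,120),(18,255,255)); m[:100]=0; m[220:]=0
    m=cv2.morphologyEx(m,cv2.MORPH_OPEN,np.ones((3,3)))
    n,l,st,_=cv2.connectedComponentsWithStats(m); i=1+np.argmax(st[1:,4]); 
    c=max(cv2.findContours((l==i).astype(np.uint8),0,2)[0],key=cv2.contourArea)
    V=cv2.boxPoints(cv2.minAreaRect(c)); ce=V.mean(0)
    V=sorted(V.tolist(),key=lambda v:np.arctan2(v[1]-ce[1],v[0]-ce[0])) # TL,TR,BR,BL
    def g(p):
        return (proj(d,R.from_euler("z",p[2]).apply(np.c_[B,np.full(4,.012)])+[p[0],p[1],0])-np.array(V)).ravel()
    G=least_squares(g,[.69,.065,.15]); return G.x,st[i,4],np.abs(G.fun).max()
def pocket(T,k): 
    r=R.from_euler("z",T[2]); return np.array([T[0],T[1],0])+r.apply([0,(k-1)*.06,0])
E
python3 - <<'E'
from h import *
print(tray(cv2.imread("pics/top0.png")),tray())
E
```

```text
(array([0.69155337, 0.06626563, 0.15765467]), np.int32(2177), np.float64(1.2502912357535934)) (array([0.69157181, 0.06592379, 0.15479422]), np.int32(2024), np.float64(1.5020438011646888))
```

Call:
arm_command --steps '[[[0,0,0,-0.05,0,0,1],[0,0,0,-0.1,0,0,1],[0,0,0,-0.2,0.03,0,1],[0,0,-0.222,-0.3,0.03,0,1],[0,0,-0.222,-0.3,0.03,0,1]]]'

```text
time_s: 7.45
tool_pos: [0.5086, 0.1572, 0.25]
eef_rot: [1.174, 1.231, -1.171]
force: [1.0, -0.1, -2.8]
gripper_width: 0.242
```

```bash
python3 - <<'E'
from h import *
T=tray()[0]; print(T); P=pocket(T,2)
plan([([P[0],P[1],.2],tool(T[2])),([P[0],P[1],.083],tool(T[2]))])
t=optics.snapshot("top");s=optics.snapshot("side")
M=np.zeros((600,800,3),np.uint8)
f=lambda im,x,y,w,h,k: cv2.resize(im[y:y+h,x:x+w],None,fx=k,fy=k,interpolation=cv2.INTER_CUBIC)
M[:600,:400]=f(t["img"],300,130,100,150,4);M[:400,400:]=f(s["img"],260,160,100,100,4)
cv2.imwrite("pics/a2.png",M)
E
```

```text
Traceback (most recent call last):
  File "h.py", line 42, in tray
    n,l,st,_=cv2.connectedComponentsWithStats(m); i=1+np.argmax(st[1:,4]);
                                                      ~~~~~~~~~^^^^^^^^^^
ValueError: attempt to get argmax of an empty sequence
```

```bash
cat >> h.py <<'E'
f=lambda im,x,y,w,h,k: cv2.resize(im[y:y+h,x:x+w],None,fx=k,fy=k,interpolation=cv2.INTER_CUBIC)
TR=np.array([.6918,.0658,.157])
E
python3 - <<'E'
from h import *
P=pocket(TR,2)
plan([([P[0],P[1],.16],tool(TR[2])),([P[0],P[1],.083],tool(TR[2]))])
E
```

```text
at [0.5097 0.1569 0.2499] w 0.246 F [ 1.6  0.5 -0.7] q [ 0.01  0.72 -0.67  1.88  0.63  0.76 -0.96] t 7.5
[-0.139, -0.001, -0.003] [0.225, 0.427, 0.1] rows 3.9
[0.0, 0.0, 0.0] [0.193, 0.0, 0.0] rows 1.5
```

Call:
arm_command --steps '[[[-0.139,0,0,0.1,0.427,0.1,1],[-0.139,0,0,0.1,0.427,0.1,1],[-0.139,0,0,0.1,0.427,0.1,1],[-0.139,0,0,0.225,0.427,0.1,1],[-0.139,0,0,0.225,0.427,0.1,1]]]'

```text
time_s: 8.0
tool_pos: [0.6805, 0.1219, 0.1511]
eef_rot: [1.086, 1.275, -1.099]
force: [-1.0, -0.6, -2.6]
gripper_width: 0.246
```

```bash
python3 - <<'E'
from h import *
P=pocket(TR,2)
plan([([P[0],P[1],.083],tool(TR[2]))])
t=optics.snapshot("top");s=optics.snapshot("side")
M=np.zeros((600,800,3),np.uint8)
M[:400,:400]=f(t["img"],320,110,100,100,4);M[:480,400:]=f(s["img"],345,170,100,120,4)
cv2.imwrite("pics/a2.png",M)
E
```

```text
at [0.6805 0.1219 0.1511] w 0.246 F [-1.  -0.6 -2.6] q [ 0.06  1.03 -0.64  1.43  0.71  0.92 -0.63] t 8.0
[-0.001, 0.01, 0.005] [0.17, 0.007, -0.009] rows 1.4
```

View pics/a2.png

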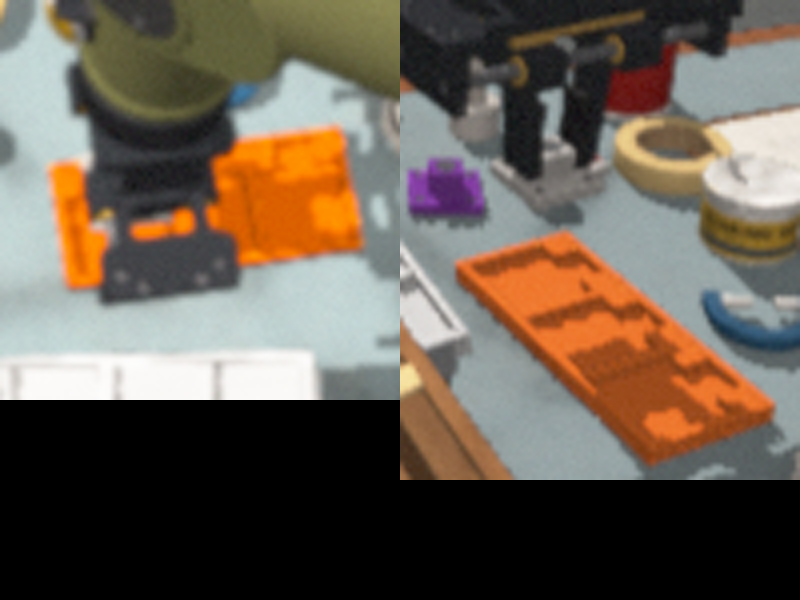

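Call:
arm_command --steps '[[[0,0.008,0.004,0.06,0.005,-0.009,1],[0,0.008,0.004,0.12,0.005,-0.009,1],[0,0.008,0.004,0.16,0.005,-0.009,1],[0,0.008,0.004,0.165,0.005,-0.009,1]]]'

```text
time_s: 8.5
tool_pos: [0.6808, 0.1289, 0.0906]
eef_rot: [1.093, 1.281, -1.087]
force: [-0.0, 0.4, -1.5]
gripper_width: 0.247
```

```bash
python3 - <<'E'
from h import *
P=pocket(TR,2)
plan([([P[0],P[1],.081],tool(TR[2]))])
t=optics.snapshot("top");s=optics.snapshot("side")
M=np.zeros((600,800,3),np.uint8)
M[:400,:400]=f(t["img"],320,110,100,100,4);M[:480,400:]=f(s["img"],345,170,100,120,4)
cv2.imwrite("pics/a3.png",M)
E
```

```text
at [0.6808 0.1289 0.0906] w 0.247 F [-0.   0.4 -1.5] q [ 0.04  1.11 -0.61  1.45  0.76  0.83 -0.68] t 8.5
[0.005, -0.003, -0.003] [0.024, 0.002, 0.01] rows 0.2
```

Call:
arm_command --steps '[[[0,0,0,0,0,0.01,1],[0,0,0,0,0,0.01,1],[0,0,0,0,0,0.01,1]]]'

```text
time_s: 8.9
tool_pos: [0.6837, 0.1243, 0.0923]
eef_rot: [1.097, 1.277, -1.085]
force: [-0.1, -0.4, -0.6]
gripper_width: 0.246
```

```bash
python3 - <<'E'
from h import *
P=pocket(TR,2)
plan([([P[0],P[1],.081],tool(TR[2]))])
E
```

```text
at [0.6837 0.1243 0.0923] w 0.246 F [-0.1 -0.4 -0.6] q [ 0.05  1.11 -0.61  1.44  0.76  0.83 -0.67] t 8.9
[0.002, -0.004, -0.009] [0.028, -0.003, -0.002] rows 0.2
```

Call:
arm_command --steps '[[[0,0,0,0.01,-0.003,0,1],[0,0,0,0.02,-0.003,0,1],[0,0,0,0.026,-0.003,0,1],[0,0,0,0.026,-0.003,0,1]]]'

```text
time_s: 9.3
tool_pos: [0.6815, 0.1249, 0.0842]
eef_rot: [1.095, 1.278, -1.087]
force: [-9.1, -3.1, 21.7]
gripper_width: 0.251
```

```bash
python3 - <<'E'
from h import *
P=pocket(TR,2)
plan([([P[0],P[1],.081],tool(TR[2]))])
s=optics.snapshot("side")
cv2.imwrite("pics/a3.png",f(s["img"],360,180,60,60,8))
E
```

```text
at [0.6815 0.1249 0.0842] w 0.251 F [-9.1 -3.1 21.7] q [ 0.04  1.12 -0.6   1.45  0.77  0.82 -0.68] t 9.3
[0.003, -0.003, -0.006] [0.008, 0.002, -0.0] rows 0.1
```

View pics/a3.png

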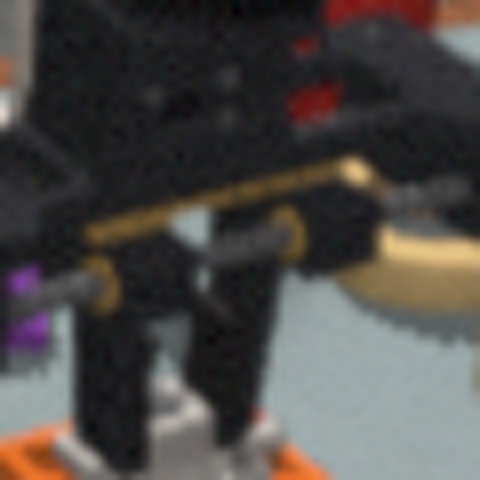

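Call:
arm_command --steps '[[[0,0,0,-0.012,-0.003,0,1],[0,0,0,-0.012,-0.009,0.002,1],[0,0,0,-0.006,-0.009,0.002,1],[0,0,0,0.0,-0.009,0.002,1],[0,0,0,0.0,-0.009,0.002,1]]]'

```text
time_s: 9.85
tool_pos: [0.6784, 0.1232, 0.0834]
eef_rot: [1.095, 1.278, -1.087]
force: [-8.2, -3.2, 20.0]
gripper_width: 0.255
```

```bash
python3 - <<'E'
from h import *
P=pocket(TR,2)
plan([([P[0],P[1],.081],tool(TR[2]))])
s=optics.snapshot("side")
cv2.imwrite("pics/a4.png",f(s["img"],355,205,90,70,8))
E
```

```text
at [0.6784 0.1232 0.0834] w 0.255 F [-8.2 -3.2 20. ] q [ 0.04  1.11 -0.6   1.46  0.78  0.81 -0.68] t 9.85
[0.002, -0.002, -0.007] [0.006, 0.011, -0.003] rows 0.1
```

View pics/a4.png

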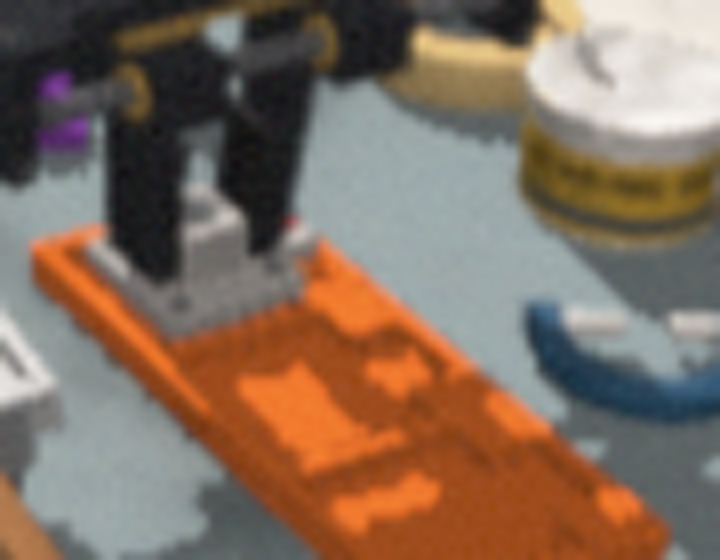

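```bash
cat >> h.py <<'E'
PL=np.array([[-23,-24],[23,-24],[23,-10],[37,-10],[37,10],[23,10],[23,24],[-23,24]])/1e3
PK=np.array([[-26,-27],[26,-27],[26,-13],[43,-13],[43,13],[26,13],[26,27],[-26,27]])/1e3
def outl(d,W,x0,y0,k,img,col):
    u=(proj(d,W)-[x0,y0]+.5)*k-.5; cv2.polylines(img,[np.round(u*8).astype(np.int32)],True,col,1,cv2.LINE_AA,3)
E
python3 - <<'E'
from h import *
d=optics.snapshot("side");x0,y0,k=355,205,8
im=f(d["img"],x0,y0,90,70,k)
r=R.from_euler("z",TR[2]);o=np.array([TR[0],TR[1],0])
outl(d,r.apply(np.c_[B,np.full(4,.012)])+o,x0,y0,k,im,(255,0,0))
for i in range(3): outl(d,r.apply(np.c_[PK+[0,(i-1)*.06],np.full(8,.012)])+o,x0,y0,k,im,(255,0,255))
s=status.get_state();q=R.from_rotvec(s["eef_rot"])
L=lambda h:q.apply(np.c_[np.full(8,.0752-h),PL[:,0],-PL[:,1]])+s["tool_pos"]
for h in(0,.008): outl(d,L(h),x0,y0,k,im,(0,255,0))
cv2.imwrite("pics/a5.png",im)
E
```

```text
(no output)
```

View pics/a5.png

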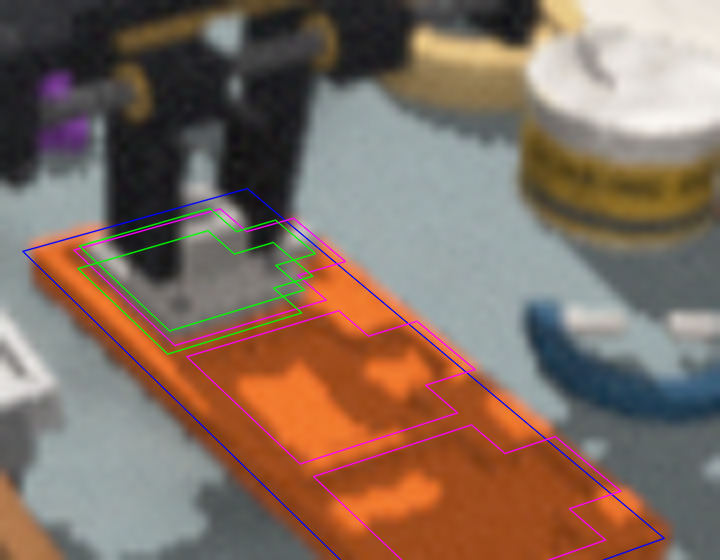

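Call:
arm_command --steps '[[[0,0,0,-0.006,0.0,0,1],[0,0,0,-0.008,0.006,0,1],[0,0,0,-0.008,0.006,0,0.55],[0,0,0,-0.008,0.006,0,0.55],[0,0,0,-0.008,0.006,0,0.55]]]'

```text
time_s: 10.45
tool_pos: [0.6799, 0.1238, 0.0844]
eef_rot: [1.094, 1.281, -1.087]
force: [-6.2, -1.1, 10.0]
gripper_width: 0.449
```

Call:
arm_command --steps '[[[0,0,0,-0.1,0,0,0.55],[0,0,0,-0.2,0,0,0.55],[0,0,0,-0.3,-0.2,0,0.55],[0,0,0,-0.3,-0.4,0,0.55],[0,0,0,-0.3,-0.5,0,0.55]]]'

```text
time_s: 10.95
tool_pos: [0.5374, 0.1003, 0.1985]
eef_rot: [1.099, 1.278, -1.084]
force: [0.6, -0.1, -0.7]
gripper_width: 0.448
```

```bash
python3 - <<'E'
from h import *
plan([])
try: print(tray())
except Exception as e: print(e)
t=optics.snapshot("top");s=optics.snapshot("side")
M=np.zeros((600,800,3),np.uint8)
M[:350,:500]=f(t["img"],325,125,100,70,5);
M[350:600,:400]=f(t["img"],285,190,160,100,2.5)
M[:600,500:]=f(s["img"],350,190,50,100,6)
cv2.imwrite("pics/a6.png",M)
E
```

```text
at [0.5374 0.1003 0.1985] w 0.448 F [ 0.6 -0.1 -0.7] q [ 0.11  0.81 -0.65  1.89  0.75  0.69 -0.83] t 10.95
(array([0.72066614, 0.08463813, 0.31675208]), np.int32(88), np.float64(33.24054412486089))
```

View pics/a6.png

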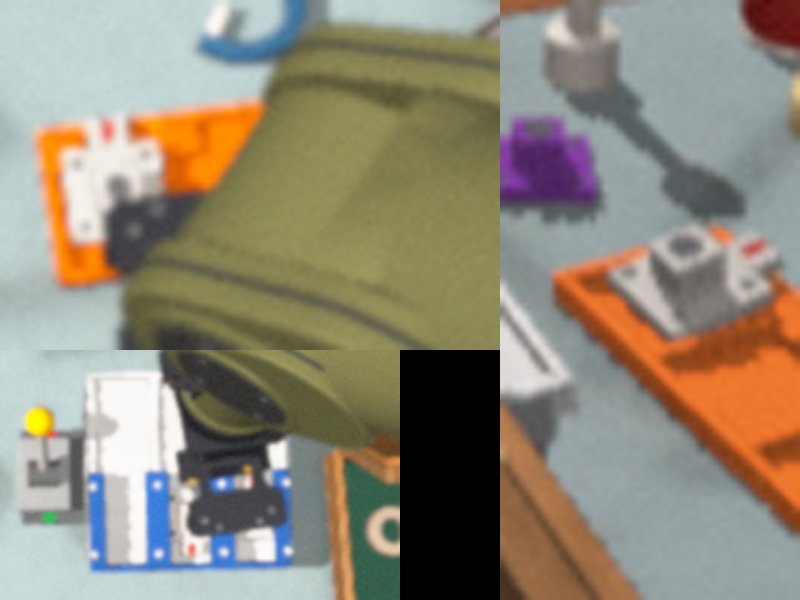

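```bash
cat >> h.py <<'E'
def pocket(T,k):
    r=R.from_euler("z",T[2]); return np.array([T[0],T[1],0])+r.apply([-.0085,(k-1)*.06,0])
E
python3 - <<'E'
from h import *
P=pocket(TR,2); Q=tool(TR[2]); print(P)
plan([([.680,.1238,.15],Q),([.680,.1238,.089],Q),([P[0],P[1],.089],Q)])
E
```

```text
[0.67402319 0.12373302 0.        ]
at [0.5339 0.099  0.1974] w 0.452 F [ 1.3  0.6 -0.3] q [ 0.11  0.81 -0.65  1.89  0.75  0.7  -0.83] t 11.1
[0.007, -0.001, 0.0] [0.118, 0.37, -0.002] rows 3.1
[0.0, 0.0, 0.0] [0.153, 0.0, 0.0] rows 1.2
[0.0, 0.0, 0.0] [0.0, -0.015, -0.002] rows 0.1
```

Call:
arm_command --steps '[[[0,0,0,0,0.2,0,0.55],[0,0,0,0.05,0.37,0,0.55],[0,0,0,0.118,0.37,0,0.55],[0,0,0,0.118,0.37,0,0.55],[0,0,0,0.118,0.37,0,0.55]]]'

```text
time_s: 11.6
tool_pos: [0.6863, 0.1238, 0.1487]
eef_rot: [1.098, 1.279, -1.088]
force: [-0.9, 0.7, -0.2]
gripper_width: 0.449
```

Call:
arm_command --steps '[[[0,0,0,0,0,0,0.55],[0,0,0,0,0,0,0.55]]]'

```text
time_s: 11.8
tool_pos: [0.6846, 0.1242, 0.1525]
eef_rot: [1.097, 1.279, -1.085]
force: [0.5, -0.2, -0.1]
gripper_width: 0.451
```

```bash
python3 - <<'E'
from h import *
P=pocket(TR,2); Q=tool(TR[2])
plan([([.680,.1238,.089],Q),([P[0],P[1],.089],Q)])
E
```

```text
at [0.6846 0.1242 0.1525] w 0.451 F [ 0.5 -0.2 -0.1] q [ 0.06  1.03 -0.65  1.43  0.71  0.92 -0.63] t 11.8
[0.003, -0.004, -0.008] [0.159, -0.013, -0.0] rows 1.3
[0.0, 0.0, 0.0] [0.0, -0.015, -0.002] rows 0.1
```

Regrip, then shift toward −x and lower until it drops in.

Call:
arm_command --steps '[[[0,0,0,0.08,-0.013,0,0.55],[0,0,0,0.155,-0.013,0,0.55],[0,0,0,0.155,-0.013,0,0.55],[0,0,0,0.155,-0.013,0,1],[0,0,0,0.155,-0.013,0,1]]]'

```text
time_s: 12.3
tool_pos: [0.6809, 0.1239, 0.092]
eef_rot: [1.099, 1.277, -1.083]
force: [1.0, 0.2, -0.6]
gripper_width: 0.291
```

Call:
arm_command --steps '[[[0,0,0,0,0,0,1],[0,0,0,-0.006,0,0,1],[0,0,0,-0.006,-0.015,-0.002,1],[0,0,0,-0.006,-0.015,-0.002,1]]]'

```text
time_s: 12.7
tool_pos: [0.6727, 0.1231, 0.0921]
eef_rot: [1.095, 1.28, -1.086]
force: [-0.5, -0.1, -1.8]
gripper_width: 0.246
```

```bash
python3 - <<'E'
from h import *
P=pocket(TR,2); Q=tool(TR[2])
plan([([P[0],P[1],.084],Q)])
E
```

```text
at [0.6727 0.1231 0.0921] w 0.246 F [-0.5 -0.1 -1.8] q [ 0.05  1.1  -0.61  1.48  0.77  0.81 -0.69] t 12.7
[0.004, -0.003, -0.005] [0.02, 0.003, -0.001] rows 0.2
```

Call:
arm_command --steps '[[[0,0,0,0.008,0.003,0,1],[0,0,0,0.013,0.003,0,1],[0,0,0,0.018,0.003,0,1],[0,0,0,0.018,0.003,0,1]]]'

```text
time_s: 13.1
tool_pos: [0.6762, 0.1236, 0.0869]
eef_rot: [1.098, 1.276, -1.084]
force: [-1.4, -1.2, 10.6]
gripper_width: 0.241
```

Call:
arm_command --steps '[[[0,0,0,-0.003,0,0,0.55],[0,0,0,-0.003,0,0,0.55],[0,0,0,-0.003,0,0,0.55],[0,0,0,-0.1,0,0,0.55],[0,0,0,-0.22,0,0,0.55]]]'

```text
time_s: 13.6
tool_pos: [0.6729, 0.1223, 0.1708]
eef_rot: [1.092, 1.282, -1.09]
force: [1.4, -0.4, 1.1]
gripper_width: 0.449
```

Call:
arm_command --steps '[[[0,0,0,-0.06,-0.1,0,0.55],[0,0,0,-0.1,-0.2,0,0.55],[0,0,0,-0.1,-0.3,0,0.55],[0,0,0,-0.1,-0.4,0,0.55],[0,0,0,-0.1,-0.4,0,0.55]]]'

```text
time_s: 14.1
tool_pos: [0.5096, 0.0957, 0.2114]
eef_rot: [1.086, 1.284, -1.091]
force: [0.8, -0.1, 0.1]
gripper_width: 0.45
```

```bash
python3 - <<'E'
from h import *
D=tool(0,True)
plan([(fw(43,-1.9,150),D),(fw(43,-1.9,74.5),D)])
t=optics.snapshot("top");s=optics.snapshot("side")
M=np.zeros((600,800,3),np.uint8)
M[:480,:360]=f(t["img"],328,140,45,60,8)
M[:600,360:]=f(s["img"],355,195,55,75,8)[:,:440]
cv2.imwrite("pics/a7.png",M)
E
```

```text
at [0.5096 0.0957 0.2114] w 0.45 F [ 0.8 -0.1  0.1] q [ 0.12  0.77 -0.66  1.95  0.74  0.68 -0.85] t 14.1
[0.15, -0.012, 0.226] [0.061, -0.195, -0.031] rows 1.7
[0.0, 0.0, 0.0] [0.189, 0.0, 0.0] rows 1.5
```

View pics/a7.png

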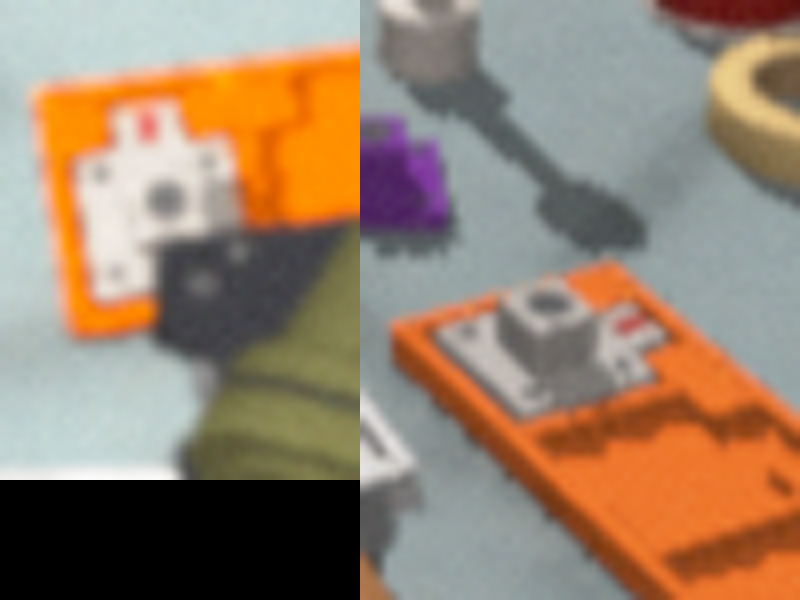

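Call:
arm_command --steps '[[[0.15,-0.012,0.226,0.061,-0.195,-0.031,0.5],[0.15,-0.012,0.226,0.061,-0.195,-0.031,0.5],[0.15,-0.012,0.226,0.061,-0.195,-0.031,0.5],[0.15,-0.012,0.226,0.061,-0.195,-0.031,0.5],[0.15,-0.012,0.226,0.061,-0.195,-0.031,0.5]]]'

```text
time_s: 14.7
tool_pos: [0.442, 0.0988, 0.1871]
eef_rot: [1.267, 1.095, -1.037]
force: [-0.5, -0.2, -0.4]
gripper_width: 0.501
```

```bash
python3 - <<'E'
from h import *
D=tool(0,True)
plan([(fw(43,-1.9,110),D),(fw(43,-1.9,74.5),D)])
E
```

```text
at [0.442  0.0988 0.1871] w 0.501 F [-0.5 -0.2 -0.4] q [-0.16  0.68 -0.3   2.31  1.63  0.25 -1.95] t 14.7
[-0.005, -0.004, -0.017] [0.094, -0.03, 0.008] rows 0.8
[0.0, 0.0, 0.0] [0.089, 0.0, 0.0] rows 0.7
```

Call:
arm_command --steps '[[[0,0,0,0.05,-0.02,0.004,0.5],[0,0,-0.01,0.094,-0.03,0.008,0.5],[0,0,-0.01,0.094,-0.03,0.008,0.5],[0,0,-0.01,0.094,-0.03,0.008,0.5]]]'

```text
time_s: 15.1
tool_pos: [0.4368, 0.0945, 0.1478]
eef_rot: [1.263, 1.101, -1.045]
force: [-0.4, -0.3, -0.1]
gripper_width: 0.498
```

```bash
python3 - <<'E'
from h import *
D=tool(0,True)
plan([(fw(43,-1.9,75),D)])
E
```

```text
at [0.4368 0.0945 0.1478] w 0.498 F [-0.4 -0.3 -0.1] q [-0.08  0.79 -0.43  2.34  1.89  0.37 -2.21] t 15.1
[-0.006, -0.003, -0.004] [0.088, 0.002, -0.002] rows 0.7
```

Call:
arm_command --steps '[[[0,0,0,0.04,0.002,-0.002,0.5],[0,0,0,0.088,0.002,-0.002,0.5],[0,0,0,0.088,0.002,-0.002,0.5],[0,0,0,0.088,0.002,-0.002,0.5]]]'

```text
time_s: 15.5
tool_pos: [0.4429, 0.0953, 0.1141]
eef_rot: [1.262, 1.101, -1.045]
force: [0.7, 0.3, 0.2]
gripper_width: 0.503
```

Call:
arm_command --steps '[[[0,0,0,0,0,0,1],[0,0,0,0,0,0,1],[0,0,0,0,0,0,1],[0,0,0,0,0,0,1]]]'

```text
time_s: 15.9
tool_pos: [0.4427, 0.0951, 0.1142]
eef_rot: [1.261, 1.101, -1.044]
force: [-0.3, -0.3, 6.3]
gripper_width: 0.245
```

```bash
python3 - <<'E'
from h import *
D=tool(0,True)
print(FR.inv().apply(status.get_state()["tool_pos"]-FO)*1e3)
plan([(fw(43,-1.9,75),D),(fw(118,-1,75.5),D)])
E
```

```text
[42.19448675 -2.5527921  76.05644356]
at [0.4427 0.0951 0.1142] w 0.245 F [-0.3 -0.3  6.3] q [-0.05  0.89 -0.49  2.33  1.99  0.46 -2.29] t 15.9
[-0.004, -0.002, -0.005] [0.003, 0.002, -0.002] rows 0.0
[0.0, 0.0, 0.0] [-0.001, 0.188, -0.002] rows 1.5
```

Call:
arm_command --steps '[[[0,0,0,0,0.03,0,1],[0,0,0,0,0.06,0,1],[0,0,0,0,0.09,0,1],[0,0,0,0,0.12,0,1],[0,0,0,0,0.14,0,1]]]'

```text
time_s: 16.4
tool_pos: [0.4965, 0.098, 0.1238]
eef_rot: [1.261, 1.105, -1.046]
force: [-2.4, 0.3, 2.5]
gripper_width: 0.244
```

Call:
arm_command --steps '[[[0,0,0,0,0.02,0,1],[0,0,0,0,0.04,0,1],[0,0,0,0,0.05,0,1],[0,0,0,0,0.05,0,1],[0,0,0,0,0.05,0,1]]]'

```text
time_s: 16.9
tool_pos: [0.517, 0.099, 0.1274]
eef_rot: [1.261, 1.103, -1.044]
force: [-2.0, 1.0, 5.9]
gripper_width: 0.243
```

```bash
python3 - <<'E'
from h import *
D=tool(0,True)
print(FR.inv().apply(status.get_state()["tool_pos"]-FO)*1e3)
plan([(fw(118,-1,75.5),D)])
E
```

```text
[117.72455899  -2.10350251  76.06790302]
at [0.517  0.099  0.1274] w 0.243 F [-2.   1.   5.9] q [-0.25  0.83 -0.07  2.13  1.49  0.1  -1.74] t 16.9
[-0.003, -0.003, -0.004] [0.001, 0.001, -0.003] rows 0.0
```

Call:
arm_command --steps '[[[0,0,0,-0.05,0,0,1],[0,0,0,-0.1,0,0,1],[0,0,0,-0.2,0.03,0,1],[0,0,-0.222,-0.3,0.03,0,1],[0,0,-0.222,-0.3,0.03,0,1]]]'

```text
time_s: 17.4
tool_pos: [0.5085, 0.0973, 0.2501]
eef_rot: [1.183, 1.229, -1.175]
force: [1.6, -0.3, -1.7]
gripper_width: 0.25
```

```bash
python3 - <<'E'
from h import *
P=pocket(TR,1);print(P)
plan([([.60,P[1],.25],tool(FEED[2]+np.radians(30)))])
E
```

```text
[0.68340454 0.06447098 0.        ]
at [0.5085 0.0973 0.2501] w 0.25 F [ 1.6 -0.3 -1.7] q [ 0.14  0.7  -0.69  1.93  0.65  0.74 -0.89] t 17.4
[-0.672, -0.004, -0.004] [0.0, 0.225, 0.091] rows 3.5
```

Call:
arm_command --steps '[[[-0.2,0,0,0,0.1,0.04,1],[-0.4,0,0,0,0.225,0.09,1],[-0.67,0,0,0,0.225,0.09,1],[-0.67,0,0,0,0.225,0.09,1],[-0.67,0,0,0,0.225,0.09,1]]]'

```text
time_s: 17.9
tool_pos: [0.5993, 0.0642, 0.2466]
eef_rot: [0.784, 1.424, -0.781]
force: [-0.1, 0.2, -0.5]
gripper_width: 0.248
```

```bash
python3 - <<'E'
from h import *
plan([])
print(tray())
E
```

```text
at [0.5993 0.0642 0.2466] w 0.248 F [-0.1  0.2 -0.5] q [ 0.26  0.85 -0.83  1.67  0.74  0.96 -0.28] t 17.9
(array([0.69155505, 0.08772051, 0.35953968]), np.int32(309), np.float64(27.885905616015293))
```

Call:
arm_command --steps '[[[-0.19,0,0,0,0,0,1],[-0.38,0,0,0,0,0,1],[-0.57,0,0,0,0,0,1],[-0.76,0,0,0,0,0,1],[-0.86,0,0,0,0,0,1]]]'

```text
time_s: 18.45
tool_pos: [0.599, 0.0651, 0.2472]
eef_rot: [0.255, 1.553, -0.253]
force: [-0.0, -0.0, -1.3]
gripper_width: 0.25
```

Call:
arm_command --steps '[[[-0.19,0,0,0,0,0,1],[-0.38,0,0,0,0,0,1],[-0.57,0,0,0,0,0,1],[-0.76,0,0,0,0,0,1],[-0.86,0,0,0,0,0,1]]]'

```text
time_s: 18.95
tool_pos: [0.5991, 0.0651, 0.2472]
eef_rot: [-0.276, 1.55, 0.276]
force: [0.4, 0.1, -1.0]
gripper_width: 0.247
```

```bash
python3 - <<'E'
from h import *
P=pocket(TR,1)
Q=tool(TR[2]+np.pi)
plan([([.64,P[1],.25],tool(TR[2]+np.pi-np.radians(39))),([P[0],P[1],.16],Q)])
E
```

```text
at [0.5991 0.0651 0.2472] w 0.247 F [ 0.4  0.1 -1. ] q [ 0.38  0.96 -1.13  1.67  0.95  1.16  0.9 ] t 18.95
[-0.886, 0.003, 0.002] [-0.007, -0.037, 0.095] rows 4.6
[-0.867, -0.0, -0.0] [0.225, -0.094, 0.054] rows 4.5
```

Call:
arm_command --steps '[[[-0.19,0,0,0,0,0.03,1],[-0.38,0,0,0,-0.02,0.06,1],[-0.57,0,0,0,-0.037,0.095,1],[-0.76,0,0,0,-0.037,0.095,1],[-0.88,0,0,0,-0.037,0.095,1]]]'

```text
time_s: 19.45
tool_pos: [0.6402, 0.0642, 0.2471]
eef_rot: [-0.812, 1.411, 0.81]
force: [0.4, -0.4, -1.8]
gripper_width: 0.243
```

```bash
python3 - <<'E'
from h import *
P=pocket(TR,1)
Q=tool(TR[2]+np.pi)
plan([([P[0],P[1],.18],Q)])
E
```

```text
at [0.6402 0.0642 0.2471] w 0.243 F [ 0.4 -0.4 -1.8] q [ 0.38  1.06 -1.25  1.54  1.03  1.31  1.62] t 19.45
[-0.873, 0.001, 0.003] [0.168, -0.092, 0.055] rows 4.6
```

Call:
arm_command --steps '[[[-0.19,0,0,0.03,-0.04,0.02,1],[-0.38,0,0,0.06,-0.092,0.055,1],[-0.57,0,0,0.1,-0.092,0.055,1],[-0.76,0,0,0.168,-0.092,0.055,1],[-0.873,0,0,0.168,-0.092,0.055,1]]]'

```text
time_s: 19.95
tool_pos: [0.6817, 0.0637, 0.1759]
eef_rot: [-1.325, 1.134, 1.325]
force: [-0.4, -0.9, -0.7]
gripper_width: 0.245
```

```bash
python3 - <<'E'
from h import *
P=pocket(TR,1)
Q=tool(TR[2]+np.pi)
plan([([P[0],P[1],.10],Q)])
s=optics.snapshot("side")
cv2.imwrite("pics/b1.png",f(s["img"],345,170,100,115,5))
E
```

```text
at [0.6817 0.0637 0.1759] w 0.245 F [-0.4 -0.9 -0.7] q [ 0.36  1.22 -1.28  1.44  1.18  1.35  2.32] t 19.95
[0.001, -0.003, -0.004] [0.19, -0.005, 0.002] rows 1.5
```

View pics/b1.png

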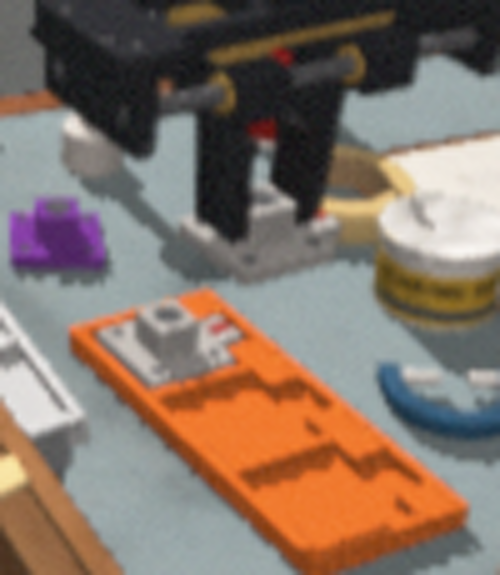

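Call:
arm_command --steps '[[[0,0,0,0.06,-0.004,0.002,1],[0,0,0,0.12,-0.004,0.002,1],[0,0,0,0.19,-0.004,0.002,1],[0,0,0,0.19,-0.004,0.002,1],[0,0,0,0.19,-0.004,0.002,1]]]'

```text
time_s: 20.5
tool_pos: [0.6844, 0.0661, 0.1033]
eef_rot: [-1.321, 1.131, 1.321]
force: [0.8, 0.4, -0.0]
gripper_width: 0.247
```

```bash
python3 - <<'E'
from h import *
P=pocket(TR,1)
Q=tool(TR[2]+np.pi)
plan([([P[0],P[1],.0825],Q)])
E
```

```text
at [0.6844 0.0661 0.1033] w 0.247 F [ 0.8  0.4 -0. ] q [ 0.35  1.32 -1.23  1.45  1.26  1.28  2.28] t 20.5
[-0.004, 0.002, 0.002] [0.052, 0.003, -0.004] rows 0.4
```

Call:
arm_command --steps '[[[0,0,0,0.02,0.002,-0.003,1],[0,0,0,0.04,0.002,-0.003,1],[0,0,0,0.05,0.002,-0.003,1],[0,0,0,0.05,0.002,-0.003,1]]]'

```text
time_s: 20.9
tool_pos: [0.684, 0.0646, 0.0837]
eef_rot: [-1.322, 1.13, 1.321]
force: [-0.1, -0.1, -1.5]
gripper_width: 0.246
```

Call:
arm_command --steps '[[[0,0,0,0.004,0,0,1],[0,0,0,0.007,0,0,1]]]'

```text
time_s: 21.1
tool_pos: [0.6845, 0.0649, 0.0818]
eef_rot: [-1.322, 1.128, 1.32]
force: [0.7, -0.6, -0.6]
gripper_width: 0.247
```

Call:
arm_command --steps '[[[0,0,0,0.0,0,0,0.55],[0,0,0,0.0,0,0,0.55],[0,0,0,0,0,0,0.55],[0,0,0,-0.12,0,0,0.55],[0,0,0,-0.24,0,0,0.55]]]'

```text
time_s: 21.6
tool_pos: [0.6833, 0.0643, 0.1771]
eef_rot: [-1.321, 1.131, 1.323]
force: [0.9, -0.2, 0.4]
gripper_width: 0.453
```

Call:
arm_command --steps '[[[0.19,0,0,-0.12,0,0,0.55],[0.38,0,0,-0.17,0,0,0.55],[0.57,0,0,-0.17,0.1,0,0.55],[0.76,0,0,-0.17,0.2,0,0.55],[0.88,0,0,-0.17,0.25,0,0.55]]]'

```text
time_s: 22.1
tool_pos: [0.5822, 0.0485, 0.2456]
eef_rot: [-0.803, 1.416, 0.803]
force: [0.5, 0.7, 0.3]
gripper_width: 0.453
```

Call:
arm_command --steps '[[[0.19,0,0,0,0,0,0.55],[0.38,0,0,0,0,0,0.55],[0.57,0,0,0,0,0,0.55],[0.76,0,0,0,0,0,0.55],[0.88,0,0,0,0,0,0.55]]]'

```text
time_s: 22.6
tool_pos: [0.585, 0.0492, 0.2456]
eef_rot: [-0.264, 1.551, 0.266]
force: [0.4, -1.0, -0.5]
gripper_width: 0.453
```

Call:
arm_command --steps '[[[0.19,0,0,0,0,0,0.55],[0.38,0,0,0,0,0,0.55],[0.57,0,0,0,0,0,0.55],[0.76,0,0,0,0,0,0.55],[0.88,0,0,0,0,0,0.55]]]'

```text
time_s: 23.1
tool_pos: [0.585, 0.0493, 0.2456]
eef_rot: [0.279, 1.55, -0.275]
force: [-0.3, 0.1, -0.8]
gripper_width: 0.448
```

```bash
python3 - <<'E'
from h import *
plan([([.47,.04,.27],tool(FEED[2]+.0)),(fw(43.5,-60,170),tool(0,True))])
t=optics.snapshot("top");s=optics.snapshot("side")
M=np.zeros((600,800,3),np.uint8)
M[:600,:360]=f(t["img"],328,140,60,100,6)
M[:480,360:]=f(s["img"],355,200,110,120,4)
cv2.imwrite("pics/b2.png",M)
E
```

```text
at [0.585  0.0493 0.2456] w 0.448 F [-0.3  0.1 -0.8] q [ 0.36  0.89 -1.    1.72  0.86  1.03  0.27] t 23.1
[1.493, 0.0, -0.005] [-0.062, -0.121, -0.262] rows 7.8
[0.0, 0.0, 0.222] [0.158, -0.099, 0.003] rows 1.5
```

View pics/b2.png

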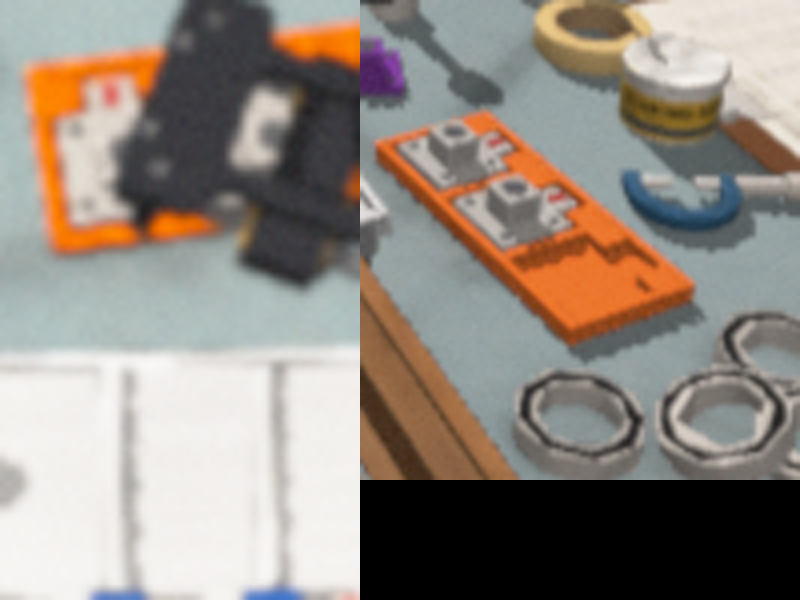

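Call:
arm_command --steps '[[[0.19,0,0,0,0,0,0.5],[0.38,0,0,-0.03,0,-0.05,0.5],[0.57,0,0,-0.06,-0.03,-0.1,0.5],[0.76,0,0,-0.06,-0.06,-0.15,0.5],[0.9,0,0,-0.06,-0.09,-0.2,0.5]]]'

```text
time_s: 23.7
tool_pos: [0.4967, 0.0428, 0.2695]
eef_rot: [0.826, 1.408, -0.82]
force: [-0.6, 0.1, -0.2]
gripper_width: 0.499
```

```bash
python3 - <<'E'
from h import *
plan([([.465,.04,.27],tool(FEED[2])),(fw(43.5,-60,160),tool(0,True))])
E
```

```text
at [0.4967 0.0428 0.2695] w 0.499 F [-0.6  0.1 -0.2] q [ 0.35  0.7  -0.87  1.96  0.73  0.83 -0.42] t 23.7
[0.596, -0.002, -0.005] [-0.001, -0.072, -0.033] rows 3.1
[0.0, 0.0, 0.222] [0.182, -0.083, 0.003] rows 1.6
```

Call:
arm_command --steps '[[[0.19,0,0,0,-0.03,-0.01,0.5],[0.38,0,0,0,-0.07,-0.03,0.5],[0.596,0,0,0,-0.072,-0.033,0.5],[0.596,0,0,0,-0.072,-0.033,0.5]]]'

```text
time_s: 24.1
tool_pos: [0.4655, 0.0401, 0.2694]
eef_rot: [1.175, 1.231, -1.17]
force: [-0.2, 0.3, 0.3]
gripper_width: 0.502
```

Call:
arm_command --steps '[[[0,0,0.1,0.06,-0.04,0.003,0.5],[0,0,0.222,0.12,-0.083,0.003,0.5],[0,0,0.222,0.182,-0.083,0.003,0.5],[0,0,0.222,0.182,-0.083,0.003,0.5],[0,0,0.222,0.182,-0.083,0.003,0.5]]]'

```text
time_s: 24.6
tool_pos: [0.4332, 0.0381, 0.1955]
eef_rot: [1.253, 1.107, -1.036]
force: [-0.8, -0.2, 0.1]
gripper_width: 0.503
```

```bash
python3 - <<'E'
from h import *
D=tool(0,True)
plan([(fw(43.5,-60,110),D),(fw(43.5,-60,75),D)])
E
```

```text
at [0.4332 0.0381 0.1955] w 0.503 F [-0.8 -0.2  0.1] q [ 0.02  0.66 -0.36  2.35  1.64  0.25 -1.81] t 24.6
[0.011, -0.004, -0.004] [0.12, -0.003, 0.003] rows 1.0
[0.0, 0.0, 0.0] [0.088, -0.0, -0.0] rows 0.7
```

Call:
arm_command --steps '[[[0.01,0,0,0.04,-0.003,0.003,0.5],[0.01,0,0,0.08,-0.003,0.003,0.5],[0.01,0,0,0.12,-0.003,0.003,0.5],[0.01,0,0,0.12,-0.003,0.003,0.5]]]'

```text
time_s: 25.0
tool_pos: [0.4407, 0.0368, 0.147]
eef_rot: [1.262, 1.105, -1.045]
force: [0.0, -0.2, 0.8]
gripper_width: 0.502
```

```bash
python3 - <<'E'
from h import *
D=tool(0,True)
plan([(fw(43.5,-60,75),D)])
E
```

```text
at [0.4407 0.0368 0.147 ] w 0.502 F [ 0.  -0.2  0.8] q [ 0.11  0.81 -0.5   2.35  1.89  0.41 -2.07] t 25.0
[-0.004, -0.005, -0.001] [0.085, 0.0, -0.002] rows 0.7
```

Call:
arm_command --steps '[[[0,0,0,0.04,0,-0.002,0.5],[0,0,0,0.085,0,-0.002,0.5],[0,0,0,0.085,0,-0.002,0.5],[0,0,0,0.085,0,-0.002,0.5]]]'

```text
time_s: 25.4
tool_pos: [0.4463, 0.0378, 0.1155]
eef_rot: [1.263, 1.103, -1.045]
force: [0.3, 0.4, 0.2]
gripper_width: 0.497
```

Call:
arm_command --steps '[[[0,0,0,0,0,0,1],[0,0,0,0,0,0,1],[0,0,0,0,0,0,1],[0,0,0,0,0,0,1]]]'

```text
time_s: 25.8
tool_pos: [0.4465, 0.0376, 0.1158]
eef_rot: [1.264, 1.101, -1.045]
force: [0.5, -0.6, 7.0]
gripper_width: 0.248
```

```bash
python3 - <<'E'
from h import *
D=tool(0,True)
print(FR.inv().apply(status.get_state()["tool_pos"]-FO)*1e3)
plan([(fw(118,-59.3,75.5),D)])
E
```

```text
[ 43.55934904 -60.20858484  77.37783771]
at [0.4465 0.0376 0.1158] w 0.248 F [ 0.5 -0.6  7. ] q [ 0.13  0.9  -0.55  2.34  1.99  0.49 -2.15] t 25.8
[-0.007, -0.003, -0.005] [0.005, 0.186, -0.003] rows 1.5
```

Call:
arm_command --steps '[[[0,0,0,0,0.03,0,1],[0,0,0,0,0.06,0,1],[0,0,0,0,0.09,0,1],[0,0,0,0,0.12,0,1],[0,0,0,0,0.14,0,1]]]'

```text
time_s: 26.3
tool_pos: [0.5004, 0.0404, 0.1253]
eef_rot: [1.263, 1.105, -1.046]
force: [-4.0, 0.6, 2.3]
gripper_width: 0.246
```

Call:
arm_command --steps '[[[0,0,0,0,0.02,0,1],[0,0,0,0,0.04,0,1],[0,0,0,0,0.046,0,1],[0,0,0,0,0.046,0,1],[0,0,0,0,0.046,0,1]]]'

```text
time_s: 26.8
tool_pos: [0.5189, 0.0413, 0.1286]
eef_rot: [1.264, 1.103, -1.045]
force: [-2.8, 1.2, 5.8]
gripper_width: 0.246
```

```bash
python3 - <<'E'
from h import *
D=tool(0,True)
print(FR.inv().apply(status.get_state()["tool_pos"]-FO)*1e3)
plan([(fw(118,-59.3,75.5),D)])
print(tray())
E
```

```text
[117.2135194  -59.78477801  77.40450334]
at [0.5189 0.0413 0.1286] w 0.246 F [-2.8  1.2  5.8] q [-0.04  0.83 -0.23  2.14  1.56  0.19 -1.68] t 26.8
[-0.006, -0.005, -0.003] [0.005, 0.002, -0.001] rows 0.0
(array([0.71585947, 0.01758822, 0.21235861]), np.int32(796), np.float64(21.27357762536758))
```

Call:
arm_command --steps '[[[0,0,0,-0.05,0,0,1],[0,0,0,-0.1,0,0,1],[0,0,0,-0.2,0.03,0,1],[0,0,-0.222,-0.3,0.03,0,1],[0,0,-0.222,-0.3,0.03,0,1]]]'

```text
time_s: 27.35
tool_pos: [0.5105, 0.0395, 0.2511]
eef_rot: [1.184, 1.23, -1.177]
force: [0.6, -0.4, -2.0]
gripper_width: 0.242
```

```bash
cat >> h.py <<'E'
def ext(img):
    h=cv2.cvtColor(img,cv2.COLOR_BGR2HSV); m=cv2.inRange(h,(5,200,80),(18,255,255)); m[:,:350]=0
    n,l,st,_=cv2.connectedComponentsWithStats(cv2.morphologyEx(m,cv2.MORPH_CLOSE,np.ones((7,7)))); i=1+np.argmax(st[1:,4])
    y,x=np.where(l==i); return [x.min(),y[x==x.min()].mean(),x.max(),y[x==x.max()].mean(),y.min(),y.max(),x[y==y.max()].mean()]
E
python3 - <<'E'
from h import *
P=pocket(TR,0); Q=tool(TR[2]); print(P)
plan([([P[0],P[1],.2],Q),([P[0],P[1],.1],Q)])
print(ext(cv2.imread("pics/side0.png")),ext(optics.snapshot("side")["img"]))
E
```

```text
[0.69278589 0.00520893 0.        ]
at [0.5105 0.0395 0.2511] w 0.242 F [ 0.6 -0.4 -2. ] q [ 0.26  0.7  -0.7   1.94  0.66  0.74 -0.79] t 27.35
[-0.15, -0.006, -0.002] [0.128, 0.452, 0.104] rows 3.8
[0.0, 0.0, 0.0] [0.25, 0.0, 0.0] rows 2.0
[np.int64(360), np.float64(238.0), np.int64(436), np.float64(272.0), np.int64(229), np.int64(284), np.float64(408.0)] [np.int64(366), np.float64(236.5), np.int64(442), np.float64(270.5), np.int64(235), np.int64(283), np.float64(414.0)]
```

```bash
python3 - <<'E'
from h import *
t=optics.snapshot("top");s=optics.snapshot("side")
M=np.zeros((600,800,3),np.uint8)
M[:210,:300]=f(t["img"],320,130,100,70,3)
M[210:600,:300]=cv2.resize(t["img"][100:300,250:400],(300,390))
M[:600,300:]=f(s["img"],350,185,100,120,5)
cv2.imwrite("pics/d1.png",M)
E
```

```text
(no output)
```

View pics/d1.png

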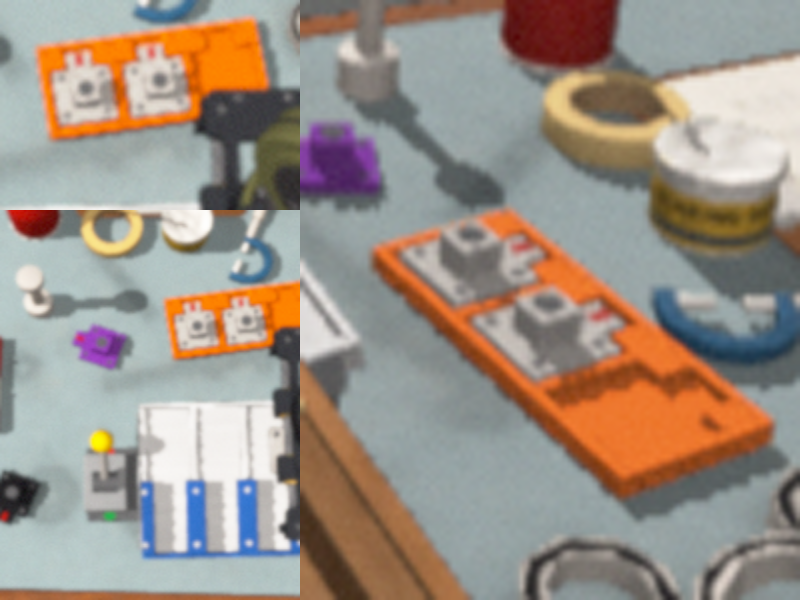

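```bash
cat >> h.py <<'E'
def trayfit(img,d,x0):
    h=cv2.cvtColor(img,cv2.COLOR_BGR2HSV); m=cv2.inRange(h,(5,170,100),(20,255,255)); m[:120]=0;m[205:]=0;m[:,:315]=0
    m=cv2.morphologyEx(m,cv2.MORPH_CLOSE,np.ones((15,15)))
    c=max(cv2.findContours(m,0,cv2.CHAIN_APPROX_NONE)[0],key=cv2.contourArea).reshape(-1,2).astype(float)
    def res(p):
        q=proj(d,R.from_euler("z",p[2]).apply(np.c_[B,np.full(4,.010)])+[p[0],p[1],0]).astype(np.float32)
        return [cv2.pointPolygonTest(q,(float(a),float(b)),True)-.3 for a,b in c]
    G=least_squares(res,x0,loss="soft_l1",f_scale=.4,diff_step=1e-4); r=np.array(res(G.x)); return G.x.round(4),len(c),(abs(r)<1).mean().round(2)
E
python3 - <<'E'
from h import *
d=optics.snapshot("top")
print(trayfit(cv2.imread("pics/top0.png"),d,TR))
for x in (.70,.705,.71): print(trayfit(d["img"],d,[x,.06,.14]))
s=optics.snapshot("side")
V=C([[37,47],[257,19],[52,139]],320,130,3)
G=least_squares(lambda p:(proj(d,R.from_euler("z",p[2]).apply(np.c_[B,np.full(4,.012)][[0,1,3]])+[p[0],p[1],0])-V).ravel(),TR);print("corners",G.x,G.fun.round(1))
V0=C([[36,245],[665,525]],355,205,8);V1=C([[73,255],[473,425],[313,485]],350,185,5)
for v in (V0,V1): print("side", [atz(s,*p,.012).round(4).tolist() for p in v])
# boss tops (z=.029) seen in top view
for p in C([[87,88],[160,79]],320,130,3): print("boss",atz(d,*p,.029).round(4))
E
```

```text
(array([0.6923, 0.0663, 0.1641]), 199, np.float64(1.0))
(array([0.7071, 0.067 , 0.1703]), 198, np.float64(0.88))
(array([0.7071, 0.067 , 0.1702]), 198, np.float64(0.88))
(array([0.7071, 0.067 , 0.1699]), 198, np.float64(0.88))
corners [0.7065096  0.06616366 0.15884473] [ 0.4  0.1 -0.4  0.1 -0.  -0.2]
side [[0.6428, 0.1532, 0.012], [0.749, -0.0154, 0.012]]
side [[0.6538, 0.148, 0.012], [0.763, -0.0176, 0.012], [0.6809, -0.032, 0.012]]
boss [0.6909 0.1243 0.029 ]
boss [0.7    0.0646 0.029 ]
```

```bash
echo 'TR=np.array([.7070,.0661,.160])' >> h.py
python3 - <<'E'
from h import *
P=pocket(TR,0); Q=tool(TR[2]); print(P)
plan([([P[0],P[1],.16],Q)])
E
```

```text
[0.70816766 0.00551216 0.        ]
at [0.5094 0.0388 0.2472] w 0.246 F [-0.2  0.1 -2. ] q [ 0.25  0.7  -0.7   1.95  0.67  0.73 -0.8 ] t 27.6
[-0.153, -0.002, -0.003] [0.219, 0.493, 0.103] rows 4.4
```

Call:
arm_command --steps '[[[-0.05,0,0,0,0.12,0.03,1],[-0.1,0,0,0.02,0.24,0.05,1],[-0.153,0,0,0.06,0.35,0.08,1],[-0.153,0,0,0.12,0.46,0.103,1],[-0.153,0,0,0.2,0.493,0.103,1]]]'

```text
time_s: 28.1
tool_pos: [0.7128, 0.0047, 0.1669]
eef_rot: [1.096, 1.273, -1.088]
force: [0.2, -0.3, -1.1]
gripper_width: 0.243
```

Call:
arm_command --steps '[[[0,0,0,0.02,0,0,1],[0,0,0,0.02,0,0,1],[0,0,0,0.02,0,0,1]]]'

```text
time_s: 28.4
tool_pos: [0.7082, 0.0076, 0.1614]
eef_rot: [1.092, 1.282, -1.086]
force: [0.4, -1.1, -0.8]
gripper_width: 0.243
```

```bash
python3 - <<'E'
from h import *
P=pocket(TR,0); Q=tool(TR[2])
plan([([P[0],P[1],.088],Q)])
print(ext(optics.snapshot("side")["img"]))
E
```

```text
at [0.7082 0.0076 0.1614] w 0.243 F [ 0.4 -1.1 -0.8] q [ 0.24  1.04 -0.69  1.37  0.72  0.98 -0.44] t 28.4
[0.003, -0.003, -0.003] [0.183, -0.001, 0.006] rows 1.5
[np.int64(366), np.float64(236.5), np.int64(443), np.float64(270.0), np.int64(235), np.int64(282), np.float64(414.0)]
```

Tray unchanged since the refit. Descend.

Call:
arm_command --steps '[[[0,0,0,0.06,0,0.005,1],[0,0,0,0.12,0,0.005,1],[0,0,0,0.17,0,0.005,1],[0,0,0,0.17,0,0.005,1],[0,0,0,0.17,0,0.005,1]]]'

```text
time_s: 28.95
tool_pos: [0.7098, 0.0052, 0.0936]
eef_rot: [1.094, 1.281, -1.086]
force: [0.1, 0.4, -1.0]
gripper_width: 0.247
```

```bash
python3 - <<'E'
from h import *
P=pocket(TR,0); Q=tool(TR[2])
plan([([P[0],P[1],.085],Q)])
E
```

```text
at [0.7098 0.0052 0.0936] w 0.247 F [ 0.1  0.4 -1. ] q [ 0.23  1.13 -0.65  1.38  0.78  0.88 -0.48] t 28.95
[0.0, -0.004, -0.005] [0.022, -0.004, -0.001] rows 0.2
```

Call:
arm_command --steps '[[[0,0,0,0.01,-0.003,0,1],[0,0,0,0.02,-0.003,0,1],[0,0,0,0.024,-0.003,0,1],[0,0,0,0.024,-0.003,0,1]]]'

```text
time_s: 29.35
tool_pos: [0.7084, 0.0047, 0.0831]
eef_rot: [1.094, 1.281, -1.087]
force: [0.1, 0.1, -1.3]
gripper_width: 0.251
```

Call:
arm_command --steps '[[[0,0,0,0,0,0,0.55],[0,0,0,0,0,0,0.55],[0,0,0,0,0,0,0.55],[0,0,0,-0.12,0,0,0.55],[0,0,0,-0.24,0,0,0.55]]]'

```text
time_s: 29.85
tool_pos: [0.7072, 0.0043, 0.1787]
eef_rot: [1.092, 1.284, -1.089]
force: [0.6, -0.4, 0.5]
gripper_width: 0.448
```

Call:
arm_command --steps '[[[0,0,0,-0.1,0,0,0.55],[0,0,0,-0.2,0,0,0.55],[0,0,0,-0.2,-0.1,0,1],[0,0,0,-0.2,-0.2,0,1],[0,0,0,-0.2,-0.3,0,1]]]'

```text
time_s: 30.35
tool_pos: [0.5882, -0.0151, 0.2594]
eef_rot: [1.095, 1.28, -1.086]
force: [0.1, -0.2, 0.7]
gripper_width: 0.204
```

```bash
python3 - <<'E'
from h import *
Q=tool(FEED[2])
plan([([.585,.236,.25],Q),([.585,.236,.150],Q)])
E
```

```text
at [ 0.5882 -0.0151  0.2594] w 0.204 F [ 0.1 -0.2  0.7] q [ 0.37  0.79 -0.76  1.71  0.66  0.91 -0.5 ] t 30.35
[0.146, -0.004, -0.005] [0.026, 0.092, -0.621] rows 5.0
[0.0, 0.0, 0.0] [0.25, 0.0, 0.0] rows 2.0
```

Call:
arm_command --steps '[[[0.146,0,0,0.02,0.092,-0.621,1],[0.146,0,0,0.02,0.092,-0.621,1],[0.146,0,0,0.02,0.092,-0.621,1],[0.146,0,0,0.02,0.092,-0.621,1],[0.146,0,0,0.02,0.092,-0.621,1]]]'

```text
time_s: 30.85
tool_pos: [0.5861, 0.2369, 0.2521]
eef_rot: [1.18, 1.23, -1.172]
force: [0.8, -0.0, 0.7]
gripper_width: 0.009
```

Call:
arm_command --steps '[[[0,0,0,0,0,0,1],[0,0,0,0,0,0,1]]]'

```text
time_s: 31.05
tool_pos: [0.5857, 0.2367, 0.2519]
eef_rot: [1.177, 1.233, -1.17]
force: [-0.3, -1.6, 0.4]
gripper_width: 0.008
```

```bash
python3 - <<'E'
from h import *
Q=tool(FEED[2])
plan([([.585,.236,.150],Q)])
t=optics.snapshot("top");s=optics.snapshot("side")
M=np.zeros((600,800,3),np.uint8)
M[:600,:400]=f(t["img"],285,140,100,150,4)
M[:600,400:]=f(s["img"],355,190,80,120,5)
cv2.imwrite("pics/d2.png",M)
E
```

```text
at [0.5857 0.2367 0.2519] w 0.008 F [-0.3 -1.6  0.4] q [-0.1   0.83 -0.69  1.58  0.61  0.95 -0.94] t 31.05
[0.004, -0.005, -0.003] [0.255, -0.002, 0.003] rows 2.0
```

View pics/d2.png

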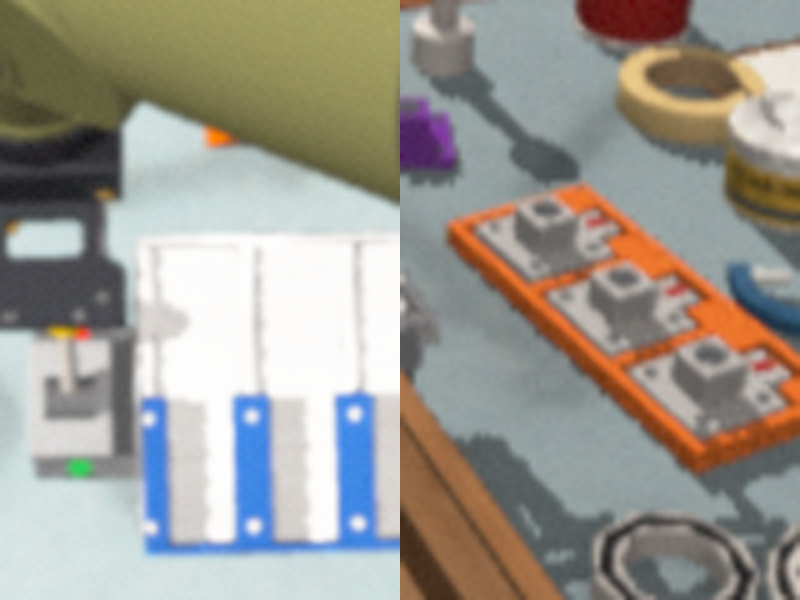

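Call:
arm_command --steps '[[[0,0,0,0.1,0,0.003,1],[0,0,0,0.2,0,0.003,1],[0,0,0,0.25,0,0.003,1],[0,0,0,0.25,0,0.003,1]]]'

```text
time_s: 31.55
tool_pos: [0.5857, 0.2302, 0.1486]
eef_rot: [1.176, 1.23, -1.181]
force: [-0.8, -0.7, -0.3]
gripper_width: 0.006
```

Call:
arm_command --steps '[[[0,0,0,0,-0.05,0,1],[0,0,0,0,-0.1,0,1],[0,0,0,0,-0.15,0,1],[0,0,0,0,-0.2,0,1],[0,0,0,0,-0.235,0,1]]]'

```text
time_s: 32.05
tool_pos: [0.4932, 0.2291, 0.1534]
eef_rot: [1.183, 1.228, -1.171]
force: [1.4, -0.4, -0.4]
gripper_width: 0.005
```

Call:
arm_command --steps '[[[0,0,0,0,-0.005,0,1],[0,0,0,0,-0.01,0,1],[0,0,0,0,-0.015,0,1]]]'

```text
time_s: 32.35
tool_pos: [0.4882, 0.2292, 0.1521]
eef_rot: [1.182, 1.229, -1.172]
force: [1.3, -0.6, 0.1]
gripper_width: 0.006
```

Call:
arm_command --steps '[[[0,0,0,0,-0.005,0,1],[0,0,0,0,-0.01,0,1],[0,0,0,0,-0.014,0,1],[0,0,0,0,-0.014,0,1]]]'

```text
time_s: 32.75
tool_pos: [0.4811, 0.2293, 0.1514]
eef_rot: [1.179, 1.231, -1.172]
force: [0.7, -0.1, 0.1]
gripper_width: 0.008
```

Call:
arm_command --steps '[[[0,0,0,0,-0.005,0,1],[0,0,0,0,-0.01,0,1]]]'

```text
time_s: 32.95
tool_pos: [0.4803, 0.2292, 0.1516]
eef_rot: [1.184, 1.227, -1.169]
force: [10.9, 0.7, -7.1]
gripper_width: 0.006
```

Call:
arm_command --steps '[[[0,0,0,0,-0.005,0,1],[0,0,0,0,-0.005,0,1]]]'

```text
time_s: 33.15
tool_pos: [0.48, 0.2291, 0.1518]
eef_rot: [1.187, 1.225, -1.167]
force: [12.1, -0.2, -6.0]
gripper_width: 0.002
```

Against the stop. Back off uphill, raise, and move away for the final check.

Call:
arm_command --steps '[[[0,0,0,0,0.05,0,1],[0,0,0,0,0.08,0,1],[0,0,0,-0.12,0.08,0,1],[0,0,0,-0.24,0.08,0,1],[0,0,0,-0.3,0.08,0,1]]]'

```text
time_s: 33.65
tool_pos: [0.5069, 0.2313, 0.2748]
eef_rot: [1.182, 1.232, -1.169]
force: [1.2, -0.1, -0.2]
gripper_width: 0.004
```

Call:
arm_command --steps '[[[0,0,0,-0.05,0,0.1,1],[0,0,0,-0.05,0,0.2,1],[0,0,0,-0.05,0,0.3,1],[0,0,0,-0.05,0,0.4,1],[0,0,0,-0.05,0,0.5,1]]]'

```text
time_s: 34.15
tool_pos: [0.5151, 0.0288, 0.2908]
eef_rot: [1.178, 1.232, -1.172]
force: [0.4, -0.1, 0.6]
gripper_width: 0.006
```

Call:
arm_command --steps '[[[0,0,0,0,-0.05,0.1,1],[0,0,0,0,-0.05,0.2,1],[0,0,0,0,-0.05,0.3,1],[0,0,0,0,-0.05,0.3,1],[0,0,0,0,-0.05,0.3,1]]]'

```text
time_s: 34.65
tool_pos: [0.5008, -0.0912, 0.2902]
eef_rot: [1.181, 1.231, -1.174]
force: [0.7, -0.6, 0.1]
gripper_width: 0.002
```

```bash
python3 - <<'E'
from h import *
plan([])
t=optics.snapshot("top");s=optics.snapshot("side")
M=np.zeros((600,800,3),np.uint8)
M[:600,:440]=f(t["img"],240,130,110,150,4)
M[:600,440:]=f(s["img"],265,180,180,120,5)[:, 540:] 
M[360:600,440:]=f(s["img"],240,185,180,120,2)
M[:360,440:]=f(s["img"],355,215,90,90,4)
cv2.imwrite("pics/e1.png",M)
E
```

```text
at [ 0.5008 -0.0912  0.2902] w 0.002 F [ 0.7 -0.6  0.1] q [ 0.56  0.65 -0.77  1.91  0.6   0.83 -0.49] t 34.65
```

View pics/e1.png

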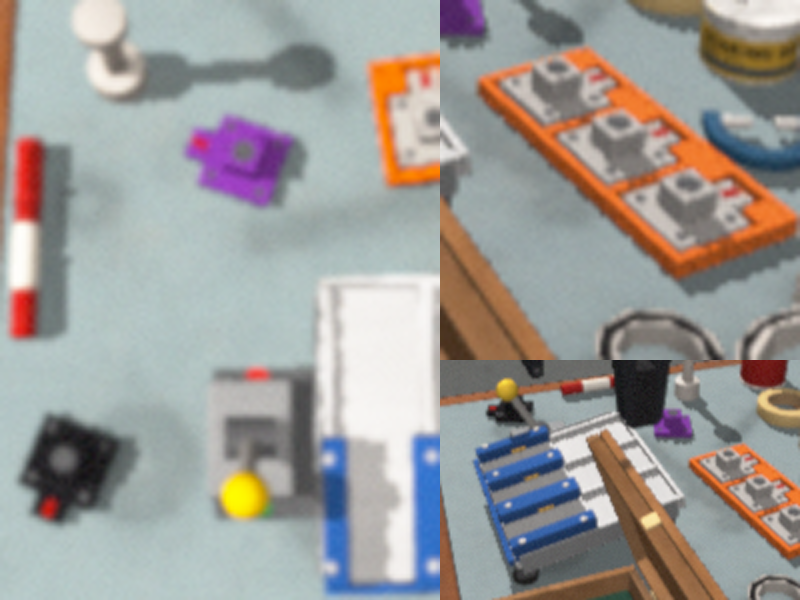

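```bash
python3 -c "
from station import job; print(job.finish_job())"
```

```text
the job is handed in; nothing more can be done
None
```

All three lanes held a jammed blank. All three blanks now lie in the orange tray, one to a compartment, each with its nose in its notch. The job is handed in, at about 35 s on the robot's clock.

- **Lever:** I swung it to stop first and back to run (green) last. Both times I pushed until it met its end stop at about 11–12 N. In the last picture the ball is back within a pixel of where it started.
- **Blanks:** I dragged each one up its lane to about x = 118 mm before lifting it out. The middle one had its nose downhill, so I turned it half a turn before laying it in.
- **Final pictures:** They show the lanes empty and all three blanks seated in the tray. The black and purple look-alikes, the marker and the plug gauge look undisturbed.

Two things did not go to plan, and both were put right:
- **First placing:** The left blank came to rest on the compartment walls because I had taken the tray's origin to be its middle, when it is about 8.5 mm off. I regripped it, moved it over and it seated.
- **Tray knocked:** Before the third placing the tray was found about 15 mm further away from the robot. I located it again from the pictures, and the third blank went in without touching the walls. The estimates of the shift from the two cameras differed by 2 to 5 mm.

I saw no sign of the grip slackening. I viewed 16 pictures, two over the budget of 14.

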